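Seat the keyed tube block in the dry-block heater and latch it

ROBOT

A 6-joint arm with a two-finger parallel gripper is mounted at the origin on a cart in front of the work surface, level with it; the furniture and walls round the work are solid. World frame = base frame: x ahead of the robot, y to its left, z up, the work surface at z = 0. Lengths are in m, angles in rad, forces in N, time in s.
With the tool pointing down it reaches from about 0.225 to 0.875 m from the base axis. Payload 3.4 kg.
Tool frame: the origin (TCP) lies at the very end of the fingers, on their centre line; the grasp point (between the pads) lies 19 mm behind it; z points along the fingers, y is the direction in which the jaws open and shut (so a half turn about z gives the same grasp; the last joint's range is limited). The gripper opens to 85 mm and grips with 20 to 120 N. Pads are 22 mm wide; open, the fingers measure 114 mm over their backs; the gripper's body (76 mm by 85 mm) begins 54 mm behind the grasp point. The pads swing forward as they close: fully open they stand 13 mm farther back than shut.
Start: joints at [-1.326, 0.276, 1.505, -0, 1.361, -0.121], TCP at [0.206, -0.537, 0.208] pointing down, gripper open.
Joint ranges: [-2.89, 2.89], [-0.75, 2.08], [0.22, 2.7], [-1.18, 4.32], [0.11, 2.71], [-2.7, 2.7]. Speed limits (rad/s): [2.57, 2.57, 3.14, 3.14, 3.14, 3.14].

INTERFACE

Orientations are given as a unit quaternion [w, x, y, z].
In Python, from rig import telemetry, cams, sign_off, spotter gives the robot as it stands.
- The arm moves only by the tool servo_tool, never from a script. Its argument "steps" is a list of rows, each a list of 6 numbers: the shift along the tool's x, y, z in mm, then the turn, a rotation vector about the tool's x, y, z in degrees. In form: [[x, y, z, ax, ay, az], ...]. A call has 1 to 8 rows; each row is the pose to reach, as a shift and turn from the pose commanded when the call began, along the tool's axes at that moment; what a row does not reach only later rows make up. A row lasts 1/10 s, in which the tool goes at most 50 mm and 8.59 degrees, less where a joint would pass 70% of its speed; a pose out of reach is approached as far as the arm can. A call with a gripper value outside its range is refused whole. "hand" is the closure in counts, from 0 (fully open) to 255 (shut), set as the call begins (left out, the last holds). The fingers move at their own pace and stop on an object; "grip_force" is the grip in N (left out, the last holds). Time passes only in rows, so rows that repeat a pose let the fingers close. It gives the time, the measured TCP pose, the force and the opening at its end, in the units of the state.
- telemetry.get_state(): the state, without advancing time (a new reading comes with each control period).
- cams.get_image(name): name is "side" or "top" or "wrist"; returns (picture, depth): 384x512x3 uint8, red, green, blue; 384x512 float32, m along the optical axis (not along the pixel's ray), 0 where there is no reading.
- cams.camera_model(name): a dict with "camera_matrix" (3x3 intrinsics, pixels), "origin" and "rotation" of the camera in the world; the wrist camera has in their place "tool_from_camera" (4x4, takes a point from camera to tool coordinates, whose origin is the TCP and whose axes are the flange's). Camera axes: x right, y up, looking along -z (the intrinsics and any distortion apply to the point x, -y, -z); pixel columns grow to the right and rows downward; lengths in m; the calibration is good to about 2 mm. A picture is of the moment at which its call begins: read the wrist's pose just before it. camera_model takes no time and is no camera call.
- sign_off(): hands the job in, once; it reports no verdict.
Trained networks look in the newest picture that a camera, given by its name, has taken for a name from the list of things; names that differ only in an ending like _2 or _b are one class to them, and where a whole thing is asked for, a point or a joint stands for the part that bears it (a point fixed in the world has none). Each returns a list of dicts, best first, with "conf" (0 to 1); they miss things now and then, are a little off and sometimes report something else, mostly with a low value. They report only what shows in the picture. A call takes as long as a camera call. They do not tell look-alikes from the thing itself.
- spotter.outline_of(query, camera): "region" (384x512 bool, what is visible of it) and "rect" ([left, top, width, height] in pixels, round what is visible of it).
The state is a dict: "clock": time; "qpos": joint angles; "qd": joint speeds; "effort": joint torques, N m; "position": TCP position; "ee_rot": TCP orientation; "contact_force": force on the tool from outside, world axes, zero at the start; "moment": the same for the moment, N m; "width": finger opening in m.
Only numpy, scipy, OpenCV 4.12 (cv2) and the standard library are available. Lean on these libraries where they do the work, as an engineer would, in place of code of your own. Each camera call takes 0.05 s, during which the arm holds its last target.

TASK

Put the round keyed aluminium tube block into the pocket of the dry-block heater: the pocket sits a little off and turned in its casing, so feel for it and shuffle the block gently, never forcing it, until it falls fully home with its rim down on the pocket's face. Then slide the heater's retaining latch all the way over the block's rim and let go.

Things in the scene. Friction and masses are not known exactly. Their poses are not given: they have to be found in the camera images.
- heater: dry-block heater, a white box 150 (x) x 230 (y) mm, fixed to the bench, deck 62 mm above the bench. Origin: centre of its underside; z up; the front panel with the black display faces its own -x. In the deck lies a round aluminium pocket liner 112 mm across, flat face 65 mm above the bench. A latch runs on a rail at the +y end.
- pocket_nominal (a point): where the pocket's axis would meet the liner's face if the liner sat true; axes as the heater's. Pocket: hole 58 mm across, 38 mm deep, one key slot 11.6 mm wide, to 39.5 mm from the axis, nominally toward -x. The liner really sits up to 7 mm off in x and up to 7 mm off in y and is turned up to 0.4 rad either way about the vertical, differing each time; light forces do not move it.
- block_grip (a point): middle of the block's black upright grip fin, 64 mm above the block's underside. Fin: 30 mm long along the block's x, 12 mm thick along its y, from 41 to 83 mm above the underside. Block mass 0.2 to 0.33 kg, z up. When the block is fully home this point is 93 mm above the bench.
- block_foot (a point): centre of the aluminium tube block's underside, axes as the block's, z up. Round body 54 mm across, 36 mm tall, its nose bevelled to 52 mm across over the lowest 2 mm; above it a rim 68 mm across, 36 to 41 mm above the underside. Fully home, the rim's lower side lies on the liner's face. More than 40 N between block and heater counts as forcing.
- block_key (a point): the block's key, 24 mm above its underside: a rib 8 mm wide on the block's -x side that reaches 37 mm from the axis and runs from 12 to 36 mm above the underside. The round nose goes 12 mm into the pocket before the key meets the liner's face; with the key over the slot the block drops 24 mm more, until its rim lies on the face.
- latch (a joint): travel of the heater's retaining latch in m: 0 to 0.004 at the start (open), 0.027 = fully over the block's rim. It slides toward the heater's -y, needs about 2 N and stays where it is left. It passes over the rim only when the block is fully home.
- latch_knob (a point): grip point of the latch's upright round black knob, 13.6 mm across, free from 24 mm below this point to 9 mm above it; axes as the heater's, so the latch slides along its -y.
Mind the look-alikes: they are no part of the job. What is shaped like the part that bears block_grip but pink is not meant.

How it is judged:
By the outcome, as a careful person would: the job done as asked, in the order asked, and still so for the second after the job is handed in, with the robot touching nothing.
It also fails if it takes over 72 s, if anything falls off the work surface, if the arm or the gripper's body presses on something with over 40 N, if the wrist force passes 120 N, or if a joint passes its speed limit or range.

## Working session

There is one attempt and no reset: what is moved stays moved. The work goes in short steps, Python scripts to look and compute and a tool call to move; the robot and the scene stay as the last step left them, time stands still between calls to the robot, and variables do not carry over. Pictures are saved under pics/ and viewed, and the job is handed in when it is done.

Besides the shell and the picture viewer there is one more tool, called after "Emit:" in YAML: its name, and indented under it one key for each argument. servo_tool: Moves the arm, as the interface text tells. Its arguments: {"type":"object","properties":{"steps":{"type":"array","items":{"type":"array","items":{"type":"number"}}},"hand":{"type":"number"},"grip_force":{"type":"number"}},"required":["steps"]}

```bash
mkdir -p pics; ls; python3 - <<'E'
from rig import telemetry, cams, spotter
import cv2, numpy as np
s=telemetry.get_state(); print({k:np.round(v,4).tolist() for k,v in s.items()})
for n in ["top","side","wrist"]:
    im,d=cams.get_image(n); np.savez(f"pics/{n}0.npz",im=im,d=d); cv2.imwrite(f"pics/{n}0.png",im[:,:,::-1])
    m=cams.camera_model(n); print(n,{k:np.round(np.array(v),4).tolist() for k,v in m.items() if not isinstance(v,str)})
E
```

```text
pics
{'clock': 0.0, 'qpos': [-1.326, 0.2766, 1.5061, 0.0, 1.3607, -0.121], 'qd': [0.0003, 0.0007, 0.0014, -0.0002, 0.0026, -0.001], 'effort': [-0.0003, -41.6777, -24.5808, -0.0001, 0.0109, 0.0], 'position': [0.2055, -0.5364, 0.2068], 'ee_rot': [-0.0009, 0.9833, 0.1819, -0.0], 'contact_force': [0.038, -0.3045, -0.6038], 'moment': [0.0056, 0.0156, -0.0666], 'width': 0.0854}
top {'camera_matrix': [[436.6321, 0.0, 264.2929], [0.0, 436.6321, 184.5849], [0.0, 0.0, 1.0]], 'origin': [0.3594, 0.1013, 1.1425], 'rotation': [0.7128, 0.0404, -0.0609, -0.6976]}
side {'camera_matrix': [[438.059, 0.0, 257.0015], [0.0, 438.059, 201.2958], [0.0, 0.0, 1.0]], 'origin': [0.5377, 0.7428, 0.6455], 'rotation': [0.0028, 0.0069, 0.4174, 0.9087]}
wrist {'camera_matrix': [[266.0683, 0.0, 256.8942], [0.0, 266.0683, 197.2086], [0.0, 0.0, 1.0]], 'tool_from_camera': [[-0.0001, 0.9603, 0.2789, 0.0711], [1.0, 0.0002, -0.0003, 0.0003], [-0.0004, 0.2789, -0.9603, -0.1666], [0.0, 0.0, 0.0, 1.0]]}
```

View pics/top0.png

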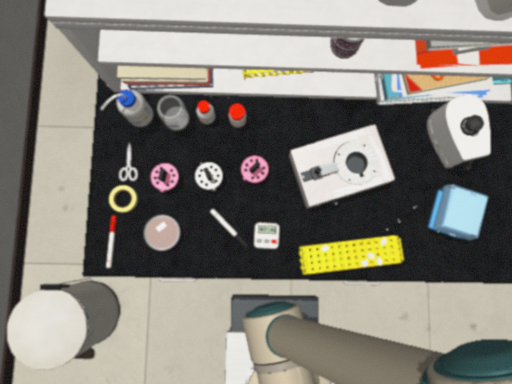

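View pics/side0.png

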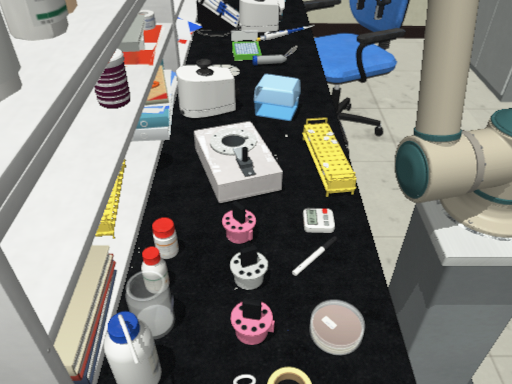

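View pics/wrist0.png

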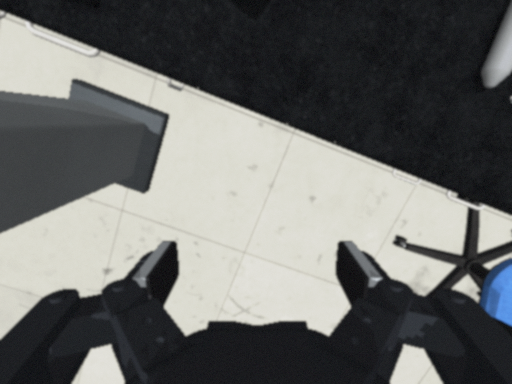

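The top view shows a white/aluminium block at (208,176), with pink look-alikes at (164,177) and (254,168). The heater is at (341,165), with its liner at (357,160) and the latch knob near (310,173). Next I'll measure these.

```bash
cat > h.py <<'E'
import numpy as np, cv2
from scipy.spatial.transform import Rotation as R
from rig import telemetry, cams, spotter
def q2R(q): return R.from_quat([q[1],q[2],q[3],q[0]]).as_matrix()
def campose(n,st=None):
    m=cams.camera_model(n); K=np.array(m["camera_matrix"])
    if n=="wrist":
        T=np.eye(4);T[:3,:3]=q2R(st["ee_rot"]);T[:3,3]=st["position"]
        return K,T@np.array(m["tool_from_camera"])
    T=np.eye(4);r=np.array(m["rotation"])
    T[:3,:3]=q2R(r) if r.size==4 else r
    T[:3,3]=m["origin"]; return K,T
def cloud(d,K,T):
    v,u=np.indices(d.shape); x=(u-K[0,2])/K[0,0]*d; y=-(v-K[1,2])/K[1,1]*d
    return np.stack([x,y,-d],-1)@T[:3,:3].T+T[:3,3]
def onplane(uv,z,K,T):
    uv=np.atleast_2d(uv).astype(float)
    r=np.stack([(uv[:,0]-K[0,2])/K[0,0],-(uv[:,1]-K[1,2])/K[1,1],-np.ones(len(uv))],-1)@T[:3,:3].T
    s=(z-T[2,3])/r[:,2]; return T[:3,3]+r*s[:,None]
def proj(P,K,T):
    p=(np.atleast_2d(P)-T[:3,3])@T[:3,:3]
    return np.stack([K[0,0]*p[:,0]/-p[:,2]+K[0,2],-K[1,1]*p[:,1]/-p[:,2]+K[1,2]],-1)
def snap(n,name):
    st=telemetry.get_state(); im,d=cams.get_image(n); cv2.imwrite(f"pics/{name}.png",im[:,:,::-1]); np.savez(f"pics/{name}.npz",im=im,d=d)
    K,T=campose(n,st); return im,d,K,T,st
E
python3 - <<'E'
from h import *
for n in ["top","side"]:
    im,d,K,T,st=snap(n,n+"1"); C=cloud(d,K,T)
    for q in ["block_grip","block_foot","heater","latch_knob"]:
        for o in spotter.outline_of(q,n)[:4]:
            r=o["region"]&(d>0); P=C[r]; 
            print(n,q,round(o["conf"],2),o["rect"],"med",np.median(P,0).round(3),"z98",np.percentile(P[:,2],98).round(3))
    if n=="top":
        for uv in [(357,160),(208,176),(341,60),(341,25),(341,90),(265,300)]: print(uv,C[uv[1],uv[0]].round(3))
E
```

```text
top block_grip 0.87 [149.9, 162.1, 25.9, 32.6] med [0.532 0.323 0.041] z98 0.084
top block_grip 0.72 [193.5, 163.6, 29.2, 26.3] med [0.538 0.212 0.041] z98 0.084
top block_grip 0.65 [240.5, 156.1, 29.8, 23.0] med [0.557 0.096 0.041] z98 0.084
top block_foot 0.87 [149.4, 162.8, 25.7, 28.7] med [0.532 0.321 0.041] z98 0.084
top block_foot 0.85 [199.4, 160.1, 21.0, 28.9] med [0.537 0.211 0.041] z98 0.084
top block_foot 0.85 [240.6, 158.4, 26.8, 22.8] med [0.557 0.097 0.041] z98 0.084
top heater 0.66 [289.1, 124.9, 104.3, 83.4] med [ 0.568 -0.12   0.062] z98 0.08
top latch_knob 0.75 [306.0, 163.5, 30.7, 17.0] med [ 0.554 -0.071  0.079] z98 0.112
(357, 160) [ 0.593 -0.173  0.022]
(208, 176) [0.531 0.21  0.083]
(341, 60) [ 0.79  -0.095  0.196]
(341, 25) [ 0.765 -0.054  0.399]
(341, 90) [ 0.783 -0.131  0.025]
(265, 300) [ 0.149  0.039 -0.684]
side block_grip 0.97 [227.6, 243.0, 40.6, 47.6] med [0.54  0.223 0.042] z98 0.084
side block_grip 0.82 [230.7, 298.4, 43.9, 45.9] med [0.535 0.335 0.042] z98 0.084
side block_grip 0.57 [224.9, 202.8, 30.5, 40.0] med [0.56  0.11  0.042] z98 0.084
side block_foot 0.76 [223.6, 204.0, 36.6, 39.1] med [0.56  0.11  0.042] z98 0.084
side block_foot 0.65 [232.7, 247.4, 37.8, 43.5] med [0.54  0.224 0.042] z98 0.084
side heater 0.8 [193.8, 121.3, 91.6, 84.0] med [ 0.568 -0.071  0.062] z98 0.081
side latch_knob 0.6 [234.1, 147.3, 16.7, 22.6] med [ 0.554 -0.054  0.08 ] z98 0.113
side latch_knob 0.56 [232.7, 247.9, 34.8, 41.7] med [0.54  0.224 0.042] z98 0.084
```

```bash
python3 - <<'E'
import cv2
a=cv2.imread('pics/top0.png'); b=cv2.imread('pics/side0.png')
cv2.imwrite('pics/c1.png',cv2.resize(a[110:220,280:405],None,fx=6,fy=5.4,interpolation=2))
cv2.imwrite('pics/c2.png',cv2.resize(b[110:310,170:330],None,fx=4,fy=3,interpolation=2))
cv2.imwrite('pics/c3.png',cv2.resize(a[140:210,140:290],None,fx=5,fy=5,interpolation=2))
E
```

```text
(no output)
```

View pics/c1.png

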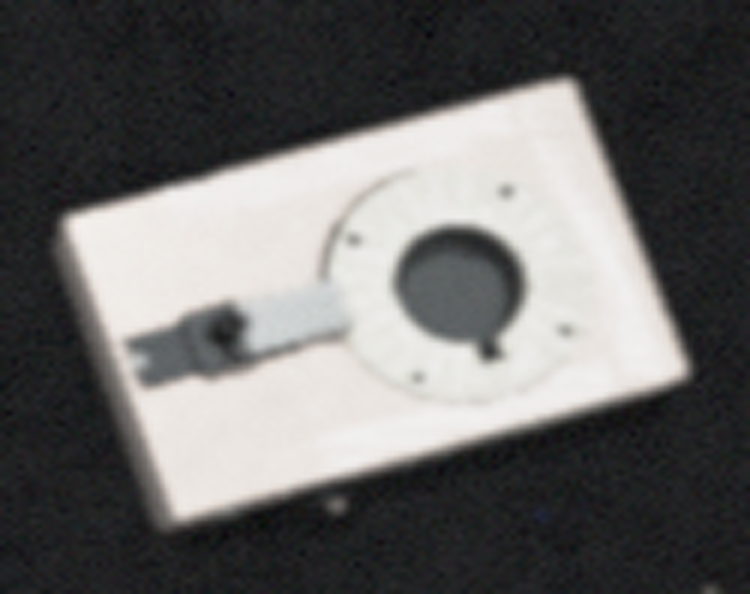

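View pics/c2.png

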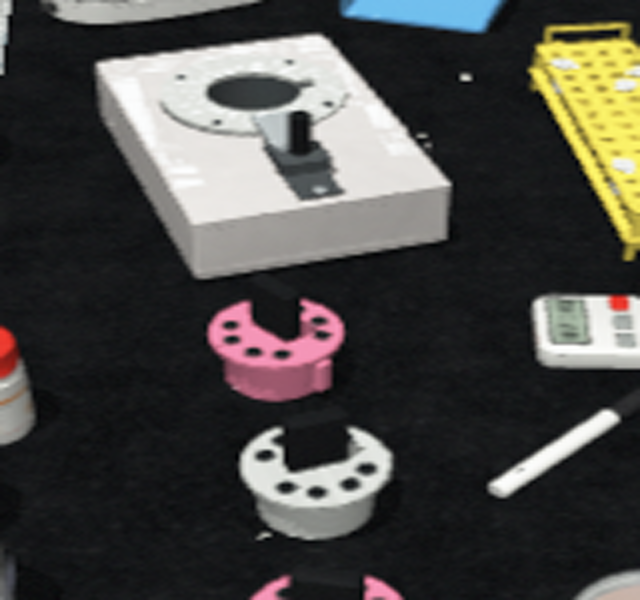

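View pics/c3.png

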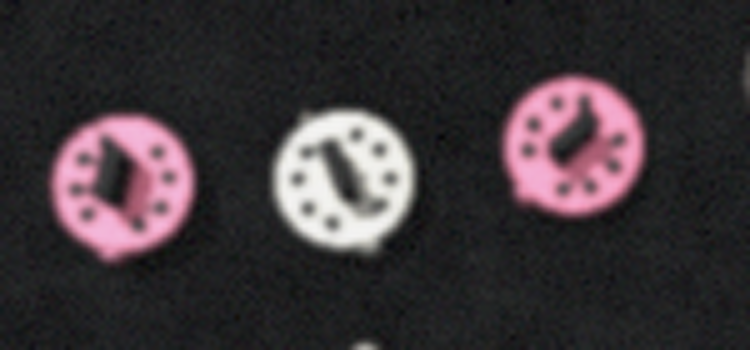

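```bash
cat > m.py <<'E'
from h import *
from scipy.optimize import least_squares
def circ(P):
    f=lambda p: np.hypot(P[:,0]-p[0],P[:,1]-p[1])-p[2]
    r=least_squares(f,[*P[:,:2].mean(0),.03],loss='soft_l1',f_scale=.001); return r.x
E
python3 - <<'E'
from m import *
K,T=campose("top"); z=np.load("pics/top1.npz"); C=cloud(z["d"],K,T); im=z["im"]
def blob(c,r,z0,z1): 
    m=(np.hypot(C[...,0]-c[0],C[...,1]-c[1])<r)&(C[...,2]>z0)&(C[...,2]<z1); return m
m=blob((.538,.212),.05,.036,.046); cnt=max(cv2.findContours(m.astype(np.uint8),cv2.RETR_EXTERNAL,cv2.CHAIN_APPROX_NONE)[0],key=len)
E=onplane(cnt[:,0],.041,K,T); print("rim",circ(E).round(4))
m=blob((.538,.212),.05,.07,.09); P=C[m]; print("fin top",m.sum(),P.mean(0).round(4), cv2.minAreaRect((P[:,:2]*1000).astype(np.float32)))
m=blob((.538,.212),.05,.005,.033);P=C[m];print("key cand",m.sum());print(P.round(3)[:40:2])
m=(np.abs(C[...,0]-.57)<.16)&(np.abs(C[...,1]+.12)<.17)&(np.abs(C[...,2]-.063)<.006); P=C[m]
print("deck",m.sum(),cv2.minAreaRect((P[:,:2]*1000).astype(np.float32)))
m=(np.hypot(C[...,0]-.593,C[...,1]+.173)<.05)&(C[...,2]<.055);P=C[m];print("hole",m.sum(),P.mean(0).round(4))
cnt=max(cv2.findContours(m.astype(np.uint8),cv2.RETR_EXTERNAL,cv2.CHAIN_APPROX_NONE)[0],key=len)
print(circ(onplane(cnt[:,0],.065,K,T)).round(4))
m=blob((.554,-.066),.05,.095,.13);print("knob",m.sum(),C[m].mean(0).round(4), C[m][:,2].max())
K,T=campose("side"); z=np.load("pics/side1.npz"); C=cloud(z["d"],K,T)
m=blob((.538,.212),.05,.07,.09); P=C[m]; print("fin side",m.sum(),P.mean(0).round(4), cv2.minAreaRect((P[P[:,2]>.08][:,:2]*1000).astype(np.float32)))
m=blob((.554,-.066),.05,.095,.13);print("knob",m.sum(),C[m].mean(0).round(4), C[m][:,2].max())
E
```

```text
rim [0.5392 0.2133 0.0325]
fin top 62 [0.5387 0.2129 0.0818] ((539.796142578125, 213.516845703125), (31.778711318969727, 11.747668266296387), 20.461259841918945)
key cand 12
[[0.524 0.184 0.033]
 [0.521 0.254 0.006]
 [0.508 0.248 0.006]
 [0.506 0.199 0.032]
 [0.504 0.203 0.021]
 [0.498 0.24  0.006]]
deck 4440 ((572.3126831054688, -125.61665344238281), (150.57083129882812, 231.21621704101562), 18.85215950012207)
hole 389 [ 0.5833 -0.1681  0.0305]
[ 0.5771 -0.1596  0.0271]
knob 31 [ 0.5479 -0.0563  0.1089] 0.11668389016648328
fin side 163 [0.5405 0.2178 0.0798] ((540.3619384765625, 214.8988800048828), (28.918367385864258, 12.374927520751953), 21.464702606201172)
knob 59 [ 0.5499 -0.0529  0.1062] 0.11371905600185672
```

```bash
cat >> m.py <<'E'
def go(x,y,z,yaw_deg,st=None):
    """tool shift (mm) and turn (deg) from measured pose to tool-down pose with tool x at yaw"""
    st=st or telemetry.get_state(); R0=q2R(st["ee_rot"]); a=np.radians(yaw_deg)
    Rt=np.array([[np.cos(a),np.sin(a),0],[np.sin(a),-np.cos(a),0],[0,0,-1]])
    d=R0.T@(np.array([x,y,z])-st["position"])*1000
    w=R.from_matrix(R0.T@Rt).as_rotvec(degrees=True)
    print("step",d.round(1).tolist()+w.round(2).tolist())
def yaw(st):
    r=q2R(st["ee_rot"]); return np.degrees(np.arctan2(r[1,0],r[0,0])), r[:,2].round(4)
E
python3 - <<'E'
from m import *
K,T=campose("top"); z=np.load("pics/top1.npz"); C=cloud(z["d"],K,T)
m=(C[...,0]>.25)&(C[...,0]<.7)&(C[...,1]<-.2)&(C[...,1]>-.6)
for x in np.arange(.2,.9,.05): print(round(x,2),[round(float(C[(abs(C[...,0]-x)<.025)&(abs(C[...,1]-y)<.025)][:,2].max(initial=-1)),2) for y in np.arange(-.5,.5,.05)])
st=telemetry.get_state(); print(yaw(st)); go(.514,-.188,.16,20,st); go(.514,-.188,.25,20,st)
E
```

```text
0.2 [-0.77, -0.77, -0.76, -0.76, -0.77, -0.77, -0.77, -0.77, -0.77, 0.67, 0.53, 0.35, 0.2, -0.77, -0.77, -0.77, -0.77, -0.77, -0.77, -0.77]
0.25 [-1.0, -1.0, -0.77, -1.0, -1.0, -0.06, -0.06, -0.06, 0.8, 0.78, 0.5, 0.2, 0.18, -0.77, -1.0, -0.06, -0.06, -0.06, -0.77, -1.0]
0.3 [0.01, 0.01, 0.01, 0.0, 0.01, 0.01, 0.05, 0.76, 0.77, 0.06, 0.01, 0.01, 0.01, 0.01, 0.0, 0.01, 0.0, 0.01, 0.01, 0.01]
0.35 [0.01, 0.01, 0.01, 0.01, 0.01, 0.07, 0.05, 0.05, 0.05, 0.07, 0.02, 0.03, 1.14, 0.01, 0.01, 0.01, 0.04, 0.03, 0.01, 0.01]
0.4 [0.01, 0.1, 0.1, 0.09, 0.01, 0.07, 0.05, 0.05, 0.04, 0.01, 0.01, 0.02, 0.02, 0.02, 0.01, 0.01, 0.04, 0.04, 0.01, 0.02]
0.45 [0.01, 0.1, 0.1, 0.1, 0.01, 0.01, 0.01, 0.01, 0.05, 0.07, 0.0, 0.01, 0.01, 0.01, 0.01, 0.01, 0.03, 0.04, 0.02, 0.02]
0.5 [0.09, 0.1, 0.1, 0.06, 0.01, 0.05, 0.07, 0.07, 0.07, 0.07, 0.06, 0.01, 0.01, 0.01, 0.08, 0.04, 0.08, 0.09, 0.02, 0.02]
0.55 [0.01, 0.06, 0.07, 0.01, 0.01, 0.07, 0.07, 0.07, 0.08, 0.12, 0.07, 0.04, 0.09, 0.05, 0.09, 0.05, 0.09, 0.08, 0.01, 0.01]
0.6 [0.11, 0.12, 0.12, 0.01, 0.01, 0.07, 0.07, 0.07, 0.08, 0.07, 0.07, 0.04, 0.05, 0.01, 0.01, 0.01, 0.01, 0.01, 0.01, 0.01]
0.65 [0.12, 0.15, 0.15, 0.12, 0.01, 0.06, 0.07, 0.07, 0.07, 0.07, 0.01, 0.01, 0.0, 0.01, 0.01, 0.01, 0.11, 0.09, 0.11, 0.14]
0.7 [0.12, 0.15, 0.15, 0.12, 0.01, 0.01, 0.06, 0.01, 0.01, 0.01, 0.01, 0.0, 0.05, 0.08, 0.09, 0.09, 0.11, 0.11, 0.18, 0.17]
0.75 [0.2, 0.2, 0.39, 0.4, 0.4, 0.4, 0.4, 0.4, 0.4, 0.4, 0.4, 0.4, 0.4, 0.4, 0.4, 0.4, 0.4, 0.4, 0.4, 0.4]
0.8 [0.21, 0.25, 0.26, 0.47, 0.47, 0.4, 0.43, 0.44, 0.41, 0.4, 0.4, 0.4, 0.4, 0.4, 0.4, 0.4, 0.4, 0.4, 0.4, 0.4]
0.85 [0.21, 0.21, -1.0, -1.0, 0.21, 0.21, 0.2, 0.2, 0.03, 0.23, 0.2, 0.2, 0.2, 0.2, 0.2, 0.2, 0.2, 0.2, 0.2, 0.23]
(np.float64(20.95924462522549), array([ 0.e+00, -1.e-04, -1.e+00]))
step [412.8, -215.6, 47.7, 0.01, 0.0, 0.96]
step [412.7, -215.6, -42.3, 0.01, 0.0, 0.96]
```

Emit:
servo_tool:
  steps:
    - [413, -216, -5, 0, 0, -1]
    - [413, -216, -5, 0, 0, -1]
    - [413, -216, -5, 0, 0, -1]
    - [413, -216, -5, 0, 0, -1]
    - [413, -216, -5, 0, 0, -1]
    - [413, -216, -5, 0, 0, -1]
    - [413, -216, -5, 0, 0, -1]
    - [413, -216, -5, 0, 0, -1]

```text
clock: 1.45
position: [0.4715, -0.2355, 0.2123]
ee_rot: [0.0, 0.982, 0.19, 0.0]
contact_force: [-0.2, -0.8, -0.4]
width: 0.0853
```

```bash
python3 - <<'E'
from m import *
st=telemetry.get_state();print(st["clock"],st["position"],yaw(st)); go(.514,-.188,.14,20,st)
E
```

```text
1.45 [ 0.47149431 -0.23545214  0.21232863] (np.float64(21.95714053747549), array([ 7.e-04, -7.e-04, -1.e+00]))
step [57.1, -28.2, 72.3, 0.05, -0.02, 1.96]
```

Emit:
servo_tool:
  steps:
    - [57, -28, 30, 0, 0, 2]
    - [57, -28, 72, 0, 0, 2]
    - [57, -28, 72, 0, 0, 2]
    - [57, -28, 72, 0, 0, 2]
    - [57, -28, 72, 0, 0, 2]

```text
clock: 1.95
position: [0.5134, -0.1912, 0.1415]
ee_rot: [0.001, 0.985, 0.173, 0.001]
contact_force: [0.2, 0.1, -0.6]
width: 0.0854
```

```bash
python3 - <<'E'
from m import *
im,d,K,T,st=snap("wrist","w1"); print(st["clock"],st["position"],np.abs(st["qd"]).max()); cv2.imwrite("pics/w1b.png",cv2.resize(im[:,:,::-1],(800,600)))
E
```

```text
1.95 [ 0.51337046 -0.19123626  0.1415357 ] 0.01469331436880808
```

View pics/w1b.png

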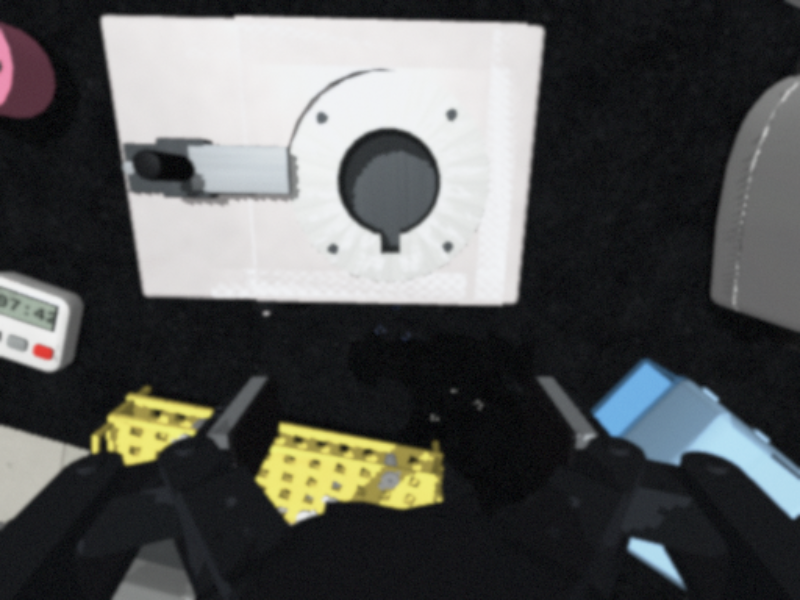

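The wrist view shows the hole centred at (389,181), with its slot at (391,242) pointing straight down the image. The liner bolts and the latch plate are also visible. I'll fit the hole and the slot now.

```bash
cat >> m.py <<'E'
def pocket(name,K,T,c=(249,116),thr=150):
    im=np.load(f"pics/{name}.npz")["im"]; big=cv2.resize(im,None,fx=4,fy=4,interpolation=cv2.INTER_CUBIC)
    g=cv2.cvtColor(big,cv2.COLOR_RGB2GRAY); m=(g<thr).astype(np.uint8)
    n,l=cv2.connectedComponents(m); k=l[int(c[1]*4),int(c[0]*4)]
    cnt=max(cv2.findContours((l==k).astype(np.uint8),cv2.RETR_EXTERNAL,cv2.CHAIN_APPROX_NONE)[0],key=len)[:,0]
    P=onplane((cnt+.5)/4-.5,.065,K,T)[:,:2]
    c=P.mean(0)
    for _ in range(4):
        r=np.hypot(*(P-c).T); Q=P[r<np.median(r)+.002]; x=circ(Q); c=x[:2]
    r=np.hypot(*(P-c).T); S=P[(r>.033)&(r<.038)]; a=S-c; a/=np.hypot(*a.T)[:,None]
    # two walls mean
    ang=np.degrees(np.arctan2(a[:,1],a[:,0]))%360; med=np.median(ang); lo=ang[ang<med];hi=ang[ang>=med]
    print("pocket",x.round(4),"rmax",r.max().round(4),"slot dir",((lo.mean()+hi.mean())/2).round(2),"width",(2*.0355*np.sin(np.radians((hi.mean()-lo.mean())/2))).round(4))
    return x
E
python3 - <<'E'
from m import *
z=np.load("pics/w1.npz"); st=telemetry.get_state(); K,T=campose("wrist",st)
for t in (110,140,170): pocket("w1",K,T,thr=t)
C=cloud(z["d"],K,T); m=(np.hypot(C[...,0]-.55,C[...,1]+.055)<.03)&(C[...,2]>.09); print("knob",m.sum(),C[m].mean(0).round(4),C[m].max(0))
m=(np.abs(C[...,0]-.57)<.16)&(np.abs(C[...,1]+.12)<.17)&(np.abs(C[...,2]-.063)<.006); print(cv2.minAreaRect((C[m][:,:2]*1000).astype(np.float32)))
m=(np.hypot(C[...,0]-.58,C[...,1]+.163)<.054)&(np.hypot(C[...,0]-.58,C[...,1]+.163)>.044);print("liner z",np.median(C[m][:,2]))
K2,T2=campose("top"); z2=np.load("pics/top1.npz"); pocket("top1",K2,T2,c=(357,160))
E
```

```text
pocket [ 0.5807 -0.16    0.0282] rmax 0.0388 slot dir 200.69 width 0.0095
pocket [ 0.5806 -0.16    0.0286] rmax 0.0392 slot dir 200.72 width 0.0104
pocket [ 0.5806 -0.16    0.0289] rmax 0.0397 slot dir 200.75 width 0.0114
knob 569 [ 0.5515 -0.0592  0.107 ] [ 0.5574732  -0.05020725  0.11492332]
((574.07421875, -125.20639038085938), (150.93524169921875, 230.04576110839844), 18.723617553710938)
liner z 0.06616051222578873
pocket [ 0.5788 -0.1601  0.0274] rmax 0.0386 slot dir 200.41 width 0.0082
```

```bash
python3 - <<'E'
from m import *
st=telemetry.get_state();print(st["clock"],st["position"],yaw(st)); go(.473,.189,.17,20.5,st);go(.473,.189,.13,20.5,st)
E
```

```text
2.0 [ 0.51350919 -0.19151112  0.14194878] (np.float64(19.886199542787324), array([ 0.0031, -0.0022, -1.    ]))
step [91.4, -371.5, -29.0, 0.18, -0.12, -0.61]
step [91.3, -371.6, 11.0, 0.18, -0.12, -0.61]
```

Emit:
servo_tool:
  steps:
    - [10, -40, -28, 0.2, -0.1, -0.6]
    - [91, -372, -28, 0.2, -0.1, -0.6]
    - [91, -372, -28, 0.2, -0.1, -0.6]
    - [91, -372, -28, 0.2, -0.1, -0.6]
    - [91, -372, -28, 0.2, -0.1, -0.6]
    - [91, -372, -28, 0.2, -0.1, -0.6]
    - [91, -372, -28, 0.2, -0.1, -0.6]
    - [91, -372, 11, 0.2, -0.1, -0.6]

```text
clock: 2.8
position: [0.4769, 0.1887, 0.1397]
ee_rot: [-0.002, 0.984, 0.178, 0.007]
contact_force: [1.6, 0.3, 0.3]
width: 0.0854
```

```bash
python3 - <<'E'
from m import *
st=telemetry.get_state();print(st["clock"],st["position"],yaw(st)); go(.473,.189,.13,20.5,st)
E
```

```text
2.8 [0.47690918 0.18865035 0.13973306] (np.float64(20.524776725692327), array([ 0.0123,  0.0068, -0.9999]))
step [-3.7, -1.7, 9.7, -0.12, -0.8, 0.03]
```

Emit:
servo_tool:
  steps:
    - [0, 0, 0, 0, 0, 0]
    - [0, 0, 0, 0, 0, 0]

```text
clock: 3.0
position: [0.4724, 0.1855, 0.1348]
ee_rot: [-0.001, 0.984, 0.179, -0.0]
contact_force: [0.5, -1.0, 1.0]
width: 0.0859
```

```bash
python3 - <<'E'
from m import *
im,d,K,T,st=snap("wrist","w2"); print(st["clock"],st["position"],yaw(st)); cv2.imwrite("pics/w2b.png",cv2.resize(im[:,:,::-1],(800,600)))
C=cloud(d,K,T)
def blob(c,r,z0,z1): return (np.hypot(C[...,0]-c[0],C[...,1]-c[1])<r)&(C[...,2]>z0)&(C[...,2]<z1)
m=blob((.5395,.2135),.05,.036,.046); cnt=max(cv2.findContours(m.astype(np.uint8),cv2.RETR_EXTERNAL,cv2.CHAIN_APPROX_NONE)[0],key=len)
print("rim",circ(onplane(cnt[:,0],.041,K,T)).round(4))
m=blob((.5395,.2135),.03,.078,.09);P=C[m]; print("fin",m.sum(),P.mean(0).round(4),cv2.minAreaRect((P[:,:2]*1000).astype(np.float32)))
E
```

```text
3.0 [0.47242687 0.18547446 0.1348412 ] (np.float64(20.605101730877056), array([-0.0011,  0.0022, -1.    ]))
rim [0.5408 0.2146 0.0333]
fin 581 [0.5413 0.2147 0.0828] ((541.0820922851562, 214.76942443847656), (28.7374267578125, 11.907638549804688), 20.76565933227539)
```

View pics/w2b.png

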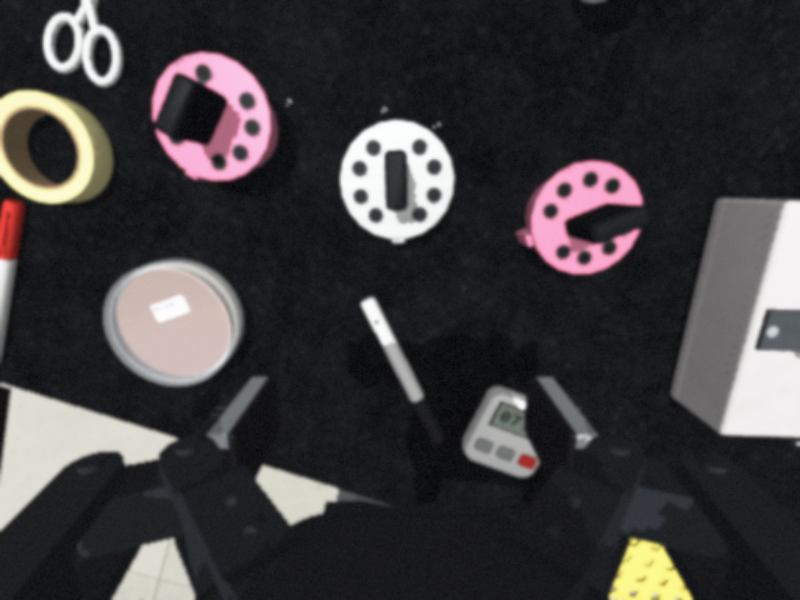

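The aluminium block is at (398,180) in the wrist view. Its key tab is at (398,240), towards tool −x, so the fin and key are already aligned with the tool. Next I'll move above it.

```bash
python3 - <<'E'
from m import *
st=telemetry.get_state(); go(.541,.2147,.12,20.7,st);go(.541,.2147,.047,20.7,st)
E
```

```text
step [74.0, -4.1, 15.4, -0.13, -0.06, -0.18]
step [73.9, -3.9, 88.4, -0.13, -0.06, -0.18]
```

Emit:
servo_tool:
  steps:
    - [40, -4, 10, 0, 0, 0]
    - [74, -4, 15, 0, 0, 0]
    - [74, -4, 15, 0, 0, 0]
    - [74, -4, 15, 0, 0, 0]
    - [74, -4, 15, 0, 0, 0]

```text
clock: 3.55
position: [0.5395, 0.214, 0.1195]
ee_rot: [-0.001, 0.984, 0.178, -0.001]
contact_force: [-0.3, -0.4, -0.1]
width: 0.0856
```

```bash
python3 - <<'E'
from m import *
st=telemetry.get_state();print(st["position"],yaw(st));go(.541,.2147,.047,20.7,st)
E
```

```text
[0.53947222 0.2139976  0.11953704] (np.float64(20.45288154924341), array([-0.0026,  0.0023, -1.    ]))
step [1.8, 0.1, 72.5, -0.18, 0.09, -0.25]
```

Emit:
servo_tool:
  steps:
    - [1.5, 0, 25, 0, 0, 0]
    - [1.5, 0, 50, 0, 0, 0]
    - [1.5, 0, 66, 0, 0, 0]
    - [1.5, 0, 72, 0, 0, 0]
    - [1.5, 0, 72, 0, 0, 0]
    - [1.5, 0, 72, 0, 0, 0]

```text
clock: 4.15
position: [0.5414, 0.2161, 0.0479]
ee_rot: [-0.002, 0.984, 0.178, -0.0]
contact_force: [0.5, 0.7, -0.6]
width: 0.0855
```

Emit:
servo_tool:
  steps:
    - [0, 0, 0, 0, 0, 0]
    - [0, 0, 0, 0, 0, 0]
    - [0, 0, 0, 0, 0, 0]
    - [0, 0, 0, 0, 0, 0]
    - [0, 0, 0, 0, 0, 0]
    - [0, 0, 0, 0, 0, 0]
    - [0, 0, 0, 0, 0, 0]
    - [0, 0, 0, 0, 0, 0]
  hand: 255
  grip_force: 40

```text
clock: 4.95
position: [0.541, 0.2159, 0.0468]
ee_rot: [-0.001, 0.984, 0.179, -0.001]
contact_force: [0.8, -1.5, 2.0]
width: 0.0108
```

```bash
python3 - <<'E'
from m import *
st=telemetry.get_state();print(st["position"],yaw(st),st["width"],st["contact_force"],st["moment"])
im,d,K,T,st=snap("wrist","w3"); cv2.imwrite("pics/w3b.png",cv2.resize(im[:,:,::-1],(800,600)))
E
```

```text
[0.54104111 0.21593777 0.04681328] (np.float64(20.568715639841066), array([-0.0026,  0.0021, -1.    ])) 0.010799323022184514 [ 0.80832346 -1.52261338  1.99997117] [-0.27531912 -0.06663125 -0.04317247]
```

View pics/w3b.png

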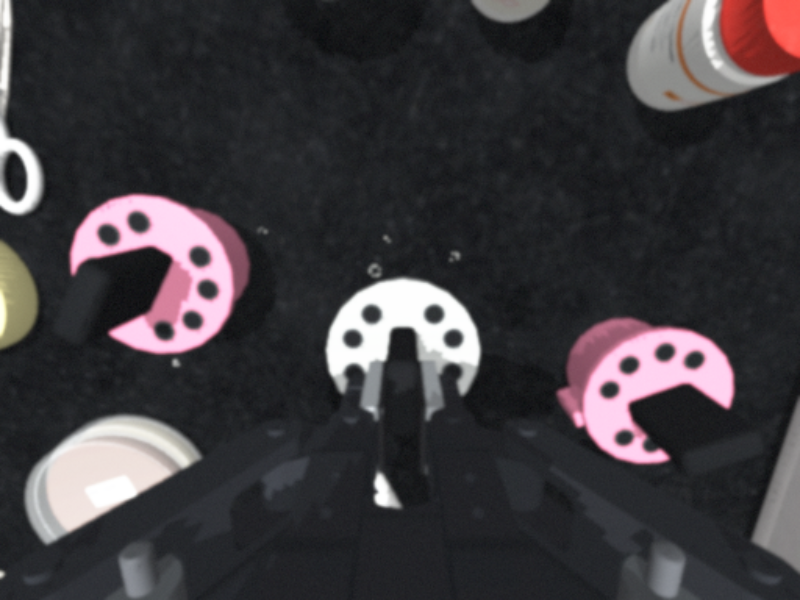

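Emit:
servo_tool:
  steps:
    - [0, 0, -15, 0, 0, 0]
    - [0, 0, -40, 0, 0, 0]
    - [0, 0, -70, 0, 0, 0]
    - [0, 0, -100, 0, 0, 0]
    - [0, 0, -115, 0, 0, 0]
    - [0, 0, -115, 0, 0, 0]
    - [0, 0, -115, 0, 0, 0]
    - [0, 0, -115, 0, 0, 0]

```text
clock: 5.8
position: [0.5398, 0.2157, 0.1597]
ee_rot: [-0.001, 0.984, 0.178, -0.003]
contact_force: [-0.1, -0.1, -2.7]
width: 0.0108
```

```bash
cat >> m.py <<'E'
def rim_in_hand(name,K,T,st,dz=-.0058):
    im=np.load(f"pics/{name}.npz")["im"]; g=im.min(2); m=(g>150).astype(np.uint8)
    n,l,s,c=cv2.connectedComponentsWithStats(m)
    best=[k for k in range(1,n) if s[k,4]>300]
    # largest blob near column 257, rows 150-260
    best=[k for k in best if abs(c[k][0]-257)<40]; k=max(best,key=lambda k:s[k,4])
    cnt=max(cv2.findContours((l==k).astype(np.uint8),cv2.RETR_EXTERNAL,cv2.CHAIN_APPROX_NONE)[0],key=len)[:,0]
    P=onplane(cnt,st["position"][2]+dz,K,T)
    L=(P-st["position"])@q2R(st["ee_rot"])
    S=L[(L[:,0]>0.012)][:,:2]
    f=lambda p: np.hypot(S[:,0]-p[0],S[:,1]-p[1])-.034
    r=least_squares(f,[0,0],loss='soft_l1',f_scale=.0005).x; print("rim centre in tool mm",(r*1000).round(2),len(S), "free fit",(circ(S)*1000).round(2)); return r
E
python3 - <<'E'
from m import *
im,d,K,T,st=snap("wrist","w4"); print(st["position"],yaw(st),st["width"],st["contact_force"],st["moment"]); cv2.imwrite("pics/w4b.png",cv2.resize(im[:,:,::-1],(800,600)))
rim_in_hand("w4",K,T,st)
E
```

```text
[0.53981673 0.21565958 0.15973392] (np.float64(20.560778777867597), array([-0.0067,  0.0018, -1.    ])) 0.010788966963320823 [-0.06446158 -0.14428672 -2.72959431] [0.01928751 0.01061143 0.06930799]
rim centre in tool mm [-0.67  0.68] 117 free fit [-0.34  0.69 33.65]
```

View pics/w4b.png

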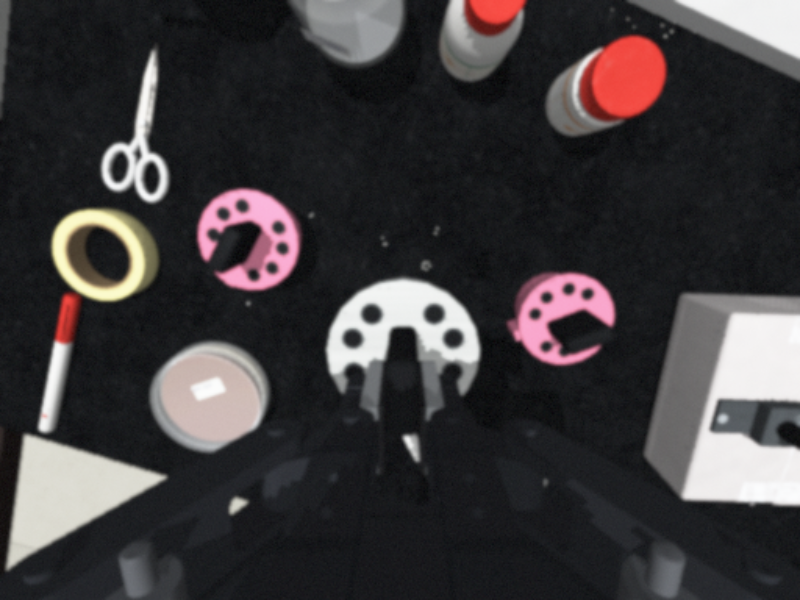

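```bash
python3 - <<'E'
from m import *
st=telemetry.get_state(); go(.5808,-.1593,.195,20.6,st);go(.5808,-.1593,.145,20.6,st)
E
```

```text
step [-93.6, 365.3, -36.2, -0.23, 0.32, -0.05]
step [-93.3, 365.5, 13.8, -0.23, 0.32, -0.05]
```

Emit:
servo_tool:
  steps:
    - [0, 0, -20, 0, 0, 0]
    - [-6, 25, -36, 0, 0, 0]
    - [-16, 65, -36, 0, 0.2, 0]
    - [-28, 110, -36, 0, 0.2, 0]
    - [-40, 155, -36, 0, 0.2, 0]
    - [-51, 200, -36, 0, 0.2, 0]
    - [-63, 245, -36, 0, 0.2, 0]
    - [-74, 290, -36, 0, 0.2, 0]

```text
clock: 6.65
position: [0.5731, -0.0833, 0.1955]
ee_rot: [-0.002, 0.984, 0.178, -0.0]
contact_force: [1.1, -0.4, -3.0]
width: 0.0106
```

Emit:
servo_tool:
  steps:
    - [-8, 32, 0, 0, 0, 0]
    - [-14, 55, 0, 0, 0, 0]
    - [-18, 70, 10, 0, 0, 0]
    - [-19, 75, 30, 0, 0, 0]
    - [-19, 75, 50, 0, 0, 0]
    - [-19, 75, 50, 0, 0, 0]
    - [-19, 75, 50, 0, 0, 0]
    - [-19, 75, 50, 0, 0, 0]

```text
clock: 7.45
position: [0.5831, -0.1581, 0.1472]
ee_rot: [-0.002, 0.984, 0.179, 0.001]
contact_force: [-0.2, -0.3, -3.2]
width: 0.011
```

```bash
python3 - <<'E'
from m import *
im,d,K,T,st=snap("wrist","w5"); print(st["clock"],st["position"],yaw(st),st["width"],st["contact_force"],st["moment"]); cv2.imwrite("pics/w5b.png",cv2.resize(im[:,:,::-1],(800,600)))
rim_in_hand("w5",K,T,st)
go(.5808,-.1593,.145,20.6,st)
im,d,K,T,_=snap("side","s5");cv2.imwrite("pics/s5b.png",cv2.resize(im[90:230,160:330,::-1],(680,560),interpolation=2))
E
```

```text
7.45 [ 0.58310987 -0.15811705  0.14721098] (np.float64(20.598851029930003), array([ 0.0017,  0.0035, -1.    ])) 0.011011435216050015 [-0.15414074 -0.30038829 -3.17569276] [-0.02879752  0.01610569  0.02583553]
rim centre in tool mm [ 49.54 -22.53] 456 free fit [ -6.94 -24.57  91.57]
step [-2.6, 0.3, 2.2, -0.15, -0.16, -0.0]
```

View pics/w5b.png

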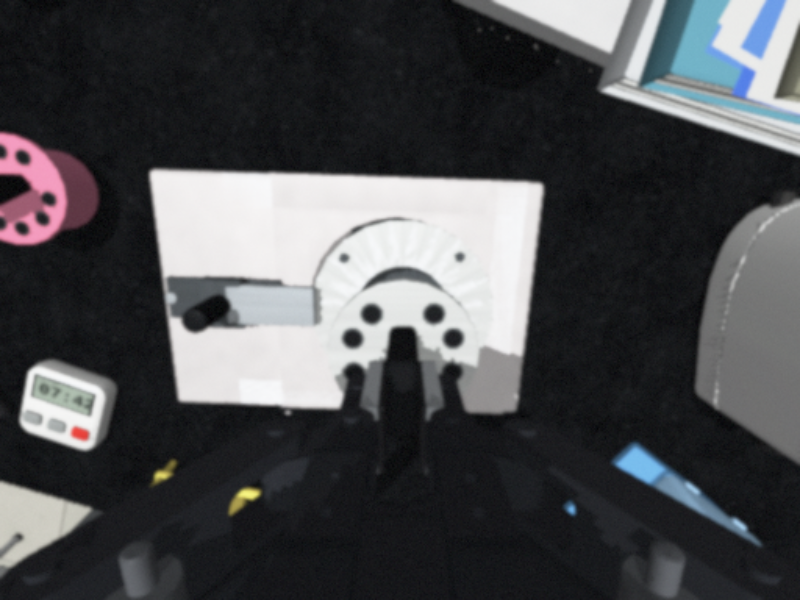

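View pics/s5b.png

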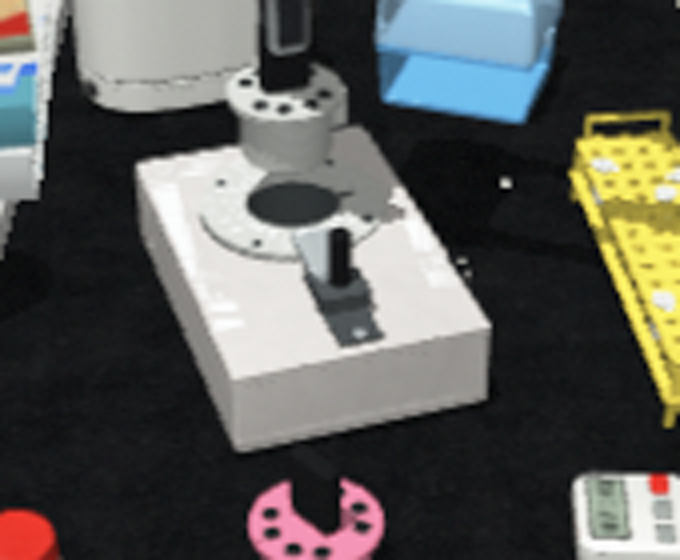

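The block hangs level above the pocket and sits at the same image position in the hand as before. I'll correct by −2.5 mm in tool x and descend to just above the face.

Emit:
servo_tool:
  steps:
    - [-2.5, 0, 10, 0, 0, 0]
    - [-2.5, 0, 22, 0, 0, 0]
    - [-2.5, 0, 29, 0, 0, 0]
    - [-2.5, 0, 29, 0, 0, 0]
    - [-2.5, 0, 29, 0, 0, 0]

```text
clock: 8.05
position: [0.58, -0.1591, 0.1171]
ee_rot: [-0.002, 0.984, 0.178, 0.0]
contact_force: [-0.7, 0.1, -2.9]
width: 0.0108
```

```bash
python3 - <<'E'
from m import *
im,d,K,T,st=snap("wrist","w6"); print(st["clock"],st["position"],yaw(st),st["width"],st["contact_force"],st["moment"]); cv2.imwrite("pics/w6b.png",cv2.resize(im[:,:,::-1],(800,600)))
go(.5808,-.1593,.115,20.6,st)
im,d,K,T,_=snap("side","s6");cv2.imwrite("pics/s6b.png",cv2.resize(im[90:230,160:330,::-1],(680,560),interpolation=2))
E
```

```text
8.05 [ 0.58002023 -0.15913534  0.11708577] (np.float64(20.55748337640096), array([-2.0e-04,  4.1e-03, -1.0e+00])) 0.01081401109412674 [-0.72979962  0.14245982 -2.89451839] [-0.02307883  0.02320698 -0.03019205]
step [0.7, 0.4, 2.1, -0.23, -0.07, -0.04]
```

View pics/s6b.png

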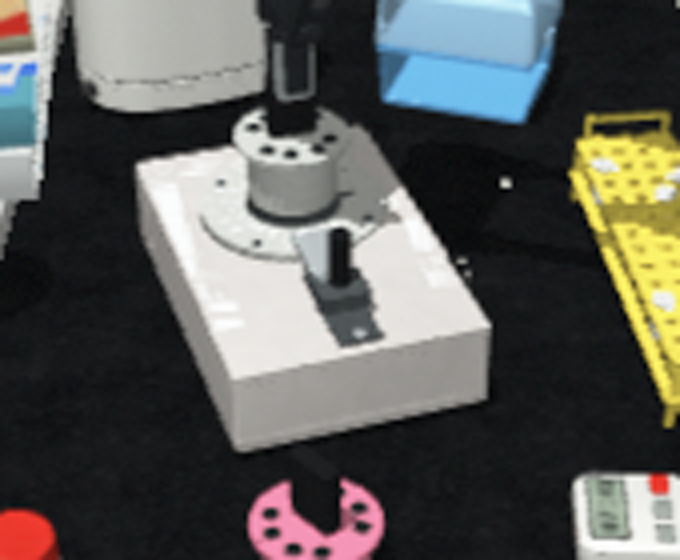

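Emit:
servo_tool:
  steps:
    - [0.6, 0.2, 2, 0, 0, 0]
    - [0.6, 0.2, 4, 0, 0, 0]
    - [0.6, 0.2, 5.5, 0, 0, 0]
    - [0.6, 0.2, 7, 0, 0, 0]

```text
clock: 8.55
position: [0.5807, -0.1591, 0.1105]
ee_rot: [-0.002, 0.984, 0.178, 0.001]
contact_force: [-0.3, -0.9, -2.6]
width: 0.0107
```

Emit:
servo_tool:
  steps:
    - [0, 0, 1, 0, 0, 0]
    - [0, 0, 2, 0, 0, 0]
    - [0, 0, 3, 0, 0, 0]

```text
clock: 8.85
position: [0.5808, -0.1591, 0.1075]
ee_rot: [-0.002, 0.984, 0.178, 0.001]
contact_force: [-0.7, 0.4, -3.3]
width: 0.0107
```

Emit:
servo_tool:
  steps:
    - [0, 0, 1, 0, 0, 0]
    - [0, 0, 2, 0, 0, 0]
    - [0, 0, 3, 0, 0, 0]

```text
clock: 9.15
position: [0.5808, -0.1591, 0.1045]
ee_rot: [-0.002, 0.984, 0.178, 0.001]
contact_force: [0.8, 0.5, -3.3]
width: 0.0106
```

The nose is about 7 mm into the pocket with no contact. The key would meet the face at about TCP z 0.100, so I'll continue gently.

Emit:
servo_tool:
  steps:
    - [0, 0, 1, 0, 0, 0]
    - [0, 0, 2, 0, 0, 0]
    - [0, 0, 3, 0, 0, 0]
    - [0, 0, 4, 0, 0, 0]

```text
clock: 9.55
position: [0.5808, -0.1591, 0.1005]
ee_rot: [-0.002, 0.984, 0.178, 0.001]
contact_force: [0.8, -0.1, -2.4]
width: 0.0106
```

Emit:
servo_tool:
  steps:
    - [0, 0, 0.6, 0, 0, 0]
    - [0, 0, 1.2, 0, 0, 0]
    - [0, 0, 1.8, 0, 0, 0]

```text
clock: 9.85
position: [0.5808, -0.1591, 0.0987]
ee_rot: [-0.002, 0.984, 0.178, 0.001]
contact_force: [0.5, 0.3, -2.6]
width: 0.0106
```

```bash
python3 - <<'E'
from m import *
st=telemetry.get_state(); print(st["clock"],st["position"],yaw(st),st["width"],st["contact_force"],st["moment"]); 
E
```

```text
9.85 [ 0.58078144 -0.1591065   0.09870405] (np.float64(20.55666820713688), array([ 4.0e-04,  3.8e-03, -1.0e+00])) 0.01056098271387244 [ 0.46543397  0.27160572 -2.59488058] [-0.00069836 -0.02577627 -0.03559253]
```

Emit:
servo_tool:
  steps:
    - [0, 0, 0.8, 0, 0, 0]
    - [0, 0, 1.6, 0, 0, 0]
    - [0, 0, 2.4, 0, 0, 0]

```text
clock: 10.15
position: [0.5808, -0.1591, 0.0963]
ee_rot: [-0.002, 0.984, 0.178, 0.001]
contact_force: [0.2, 0.1, -3.1]
width: 0.011
```

Emit:
servo_tool:
  steps:
    - [0, 0, 1, 0, 0, 0]
    - [0, 0, 2, 0, 0, 0]
    - [0, 0, 3, 0, 0, 0]

```text
clock: 10.45
position: [0.5808, -0.159, 0.0932]
ee_rot: [-0.002, 0.984, 0.178, 0.001]
contact_force: [-0.6, 0.1, -3.9]
width: 0.0107
```

Emit:
servo_tool:
  steps:
    - [0, 0, 1, 0, 0, 0]
    - [0, 0, 2, 0, 0, 0]
    - [0, 0, 3, 0, 0, 0]
    - [0, 0, 4, 0, 0, 0]

```text
clock: 10.85
position: [0.5808, -0.159, 0.0893]
ee_rot: [-0.002, 0.984, 0.178, 0.001]
contact_force: [-0.1, -0.4, -3.4]
width: 0.0109
```

The key is in the slot, with no contact force so far. Home should be near TCP z ≈ 0.076.

Emit:
servo_tool:
  steps:
    - [0, 0, 1.2, 0, 0, 0]
    - [0, 0, 2.4, 0, 0, 0]
    - [0, 0, 3.6, 0, 0, 0]
    - [0, 0, 4.8, 0, 0, 0]
    - [0, 0, 6, 0, 0, 0]

```text
clock: 11.35
position: [0.5808, -0.159, 0.0832]
ee_rot: [-0.002, 0.984, 0.178, 0.001]
contact_force: [-0.2, 0.4, -3.5]
width: 0.0109
```

Emit:
servo_tool:
  steps:
    - [0, 0, 1, 0, 0, 0]
    - [0, 0, 2, 0, 0, 0]
    - [0, 0, 3, 0, 0, 0]
    - [0, 0, 4, 0, 0, 0]

```text
clock: 11.75
position: [0.5808, -0.159, 0.0793]
ee_rot: [-0.002, 0.984, 0.178, 0.001]
contact_force: [0.0, -0.6, -3.7]
width: 0.011
```

Emit:
servo_tool:
  steps:
    - [0, 0, 0.5, 0, 0, 0]
    - [0, 0, 1, 0, 0, 0]
    - [0, 0, 1.5, 0, 0, 0]
    - [0, 0, 2, 0, 0, 0]

```text
clock: 12.15
position: [0.5808, -0.159, 0.0774]
ee_rot: [-0.002, 0.984, 0.178, 0.001]
contact_force: [-0.4, 0.4, -3.3]
width: 0.0108
```

Emit:
servo_tool:
  steps:
    - [0, 0, 0.4, 0, 0, 0]
    - [0, 0, 0.8, 0, 0, 0]
    - [0, 0, 1.2, 0, 0, 0]

```text
clock: 12.45
position: [0.5808, -0.159, 0.0761]
ee_rot: [-0.002, 0.984, 0.178, 0.001]
contact_force: [-0.0, -0.9, -2.4]
width: 0.0107
```

Emit:
servo_tool:
  steps:
    - [0, 0, 0.2, 0, 0, 0]
    - [0, 0, 0.4, 0, 0, 0]
    - [0, 0, 0.6, 0, 0, 0]

```text
clock: 12.75
position: [0.5809, -0.1591, 0.0758]
ee_rot: [-0.002, 0.984, 0.178, 0.001]
contact_force: [-0.4, -0.1, -0.2]
width: 0.0104
```

Emit:
servo_tool:
  steps:
    - [0, 0, 0, 0, 0, 0]
    - [0, 0, 0, 0, 0, 0]
    - [0, 0, 0, 0, 0, 0]
    - [0, 0, 0, 0, 0, 0]
    - [0, 0, 0, 0, 0, 0]
  hand: 180

```text
clock: 13.25
position: [0.5809, -0.159, 0.0757]
ee_rot: [-0.002, 0.984, 0.178, 0.001]
contact_force: [-0.4, 0.5, 0.5]
width: 0.0248
```

Emit:
servo_tool:
  steps:
    - [0, 0, -10, 0, 0, 0]
    - [0, 0, -30, 0, 0, 0]
    - [0, 0, -60, 0, 0, 0]
    - [0, 0, -85, 0, 0, 0]
    - [0, 0, -85, 0, 0, 0]
    - [0, 0, -85, 0, 0, 0]

```text
clock: 13.85
position: [0.581, -0.1594, 0.1614]
ee_rot: [-0.001, 0.984, 0.178, 0.001]
contact_force: [-1.0, 0.3, -0.5]
width: 0.0251
```

```bash
python3 - <<'E'
from m import *
im,d,K,T,st=snap("wrist","w7"); print(st["clock"],st["position"],yaw(st),st["width"],st["contact_force"],st["moment"]); cv2.imwrite("pics/w7b.png",cv2.resize(im[:,:,::-1],(800,600)))
C=cloud(d,K,T); m=(np.hypot(C[...,0]-.551,C[...,1]+.058)<.03)&(C[...,2]>.09)&(C[...,2]<.13); print("knob wrist",m.sum(),C[m].mean(0).round(4),C[m].max(0))
m=(np.hypot(C[...,0]-.581,C[...,1]+.16)<.033)&(C[...,2]>.05)&(C[...,2]<.09);print("rim z pct",np.percentile(C[m][:,2],[10,50,90]).round(4))
P=C[m&(abs(C[...,2]-.071)<.006)]; A=np.c_[P[:,:2]-P[:,:2].mean(0),np.ones(len(P))]; print("tilt",np.linalg.lstsq(A,P[:,2],rcond=None)[0].round(4))
im,d,K,T,_=snap("side","s7");cv2.imwrite("pics/s7b.png",cv2.resize(im[90:230,160:330,::-1],(680,560),interpolation=2))
C=cloud(d,K,T); m=(np.hypot(C[...,0]-.581,C[...,1]+.16)<.033)&(C[...,2]>.05)&(C[...,2]<.078);print("rim z side",np.percentile(C[m][:,2],[10,50,90]).round(4))
m=(np.hypot(C[...,0]-.551,C[...,1]+.058)<.03)&(C[...,2]>.09);print("knob side",m.sum(),C[m].mean(0).round(4))
m=(np.hypot(C[...,0]-.581,C[...,1]+.16)<.033)&(C[...,2]>.09)&(C[...,2]<.13);print("fin top side",C[m][:,2].max(), np.percentile(C[m][:,2],95))
E
```

```text
13.85 [ 0.58095299 -0.15940155  0.16135075] (np.float64(20.560674892159962), array([ 0.0019,  0.0032, -1.    ])) 0.025066879460884872 [-1.0106441   0.26917626 -0.46018576] [ 0.01334794 -0.01574577 -0.00190743]
knob wrist 356 [ 0.5527 -0.0579  0.1066] [ 0.55757807 -0.04948682  0.11381301]
rim z pct [0.0696 0.0706 0.0715]
tilt [-0.0014  0.0003  0.0705]
rim z side [0.0691 0.0709 0.0732]
knob side 71 [ 0.5498 -0.0527  0.1037]
fin top side 0.11453418401511661 0.11278006439584809
```

View pics/w7b.png

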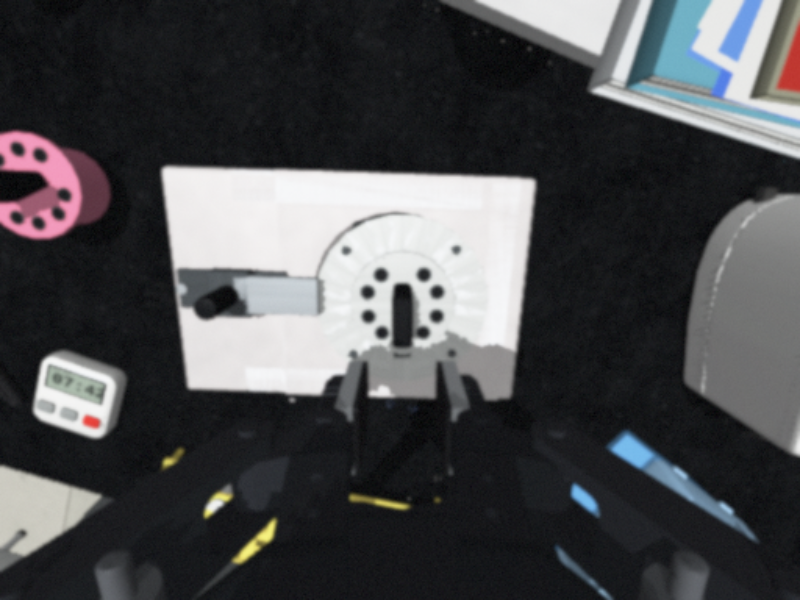

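View pics/s7b.png

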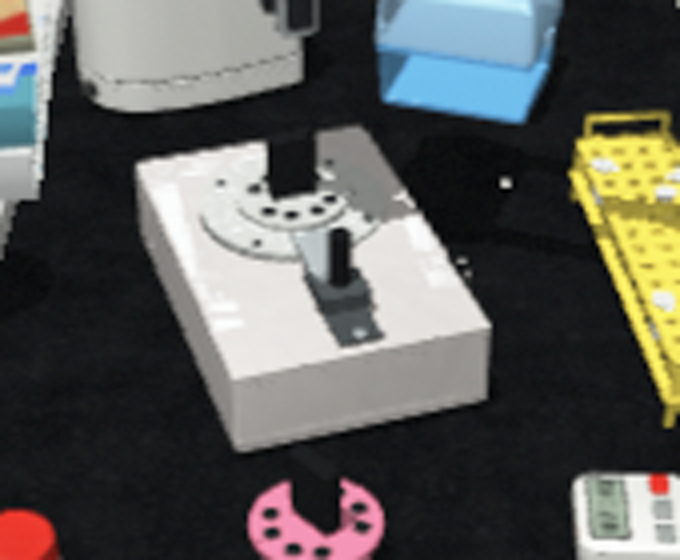

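The block is home: the rim top is at 70.5 mm and level. Next I'll locate the latch knob precisely.

```bash
python3 - <<'E'
from m import *
im,d,K,T,st=snap("top","t8"); cv2.imwrite("pics/t8b.png",cv2.resize(im[120:215,280:405,::-1],(750,570),interpolation=2))
for n in ["top1","t8","w7","w1"]:
    z=np.load(f"pics/{n}.npz")
    if n=="w7": K,T=campose("wrist",st)
    elif n=="w1": continue
    else: K,T=campose("top")
    C=cloud(z["d"],K,T)
    m=(np.hypot(C[...,0]-.551,C[...,1]+.058)<.03)&(C[...,2]>.108)&(C[...,2]<.13); P=C[m]; print(n,m.sum(),P.mean(0).round(4),P.min(0).round(4),P.max(0).round(4))
    g=cv2.cvtColor(z["im"],cv2.COLOR_RGB2GRAY)
    # dark knob pixels projected to its top plane
    pr=proj([[.551,-.057,.113]],K,T)[0]; print(pr)
h=np.radians(18.75); yh=np.array([-np.sin(h),np.cos(h)]); xh=np.array([np.cos(h),np.sin(h)]); c=np.array([.5735,-.1255])
for p in [(.5527,-.0579),(.5498,-.0527),(.551,-.057)]: print((np.array(p)-c)@xh,(np.array(p)-c)@yh)
# line of rail
print("rail line pts",c+.07*yh,c+.075*yh)
E
```

```text
top1 23 [ 0.5487 -0.0569  0.1112] [ 0.5429 -0.0635  0.1084] [ 0.5549 -0.0506  0.1167]
[318.58722427 168.34940976]
t8 24 [ 0.5488 -0.0568  0.1118] [ 0.5428 -0.0628  0.1083] [ 0.5549 -0.0507  0.1149]
[318.58722427 168.34940976]
w7 193 [ 0.55   -0.0562  0.1102] [ 0.5434 -0.0622  0.1081] [ 0.5563 -0.049   0.1122]
[130.45427186 197.60431378]
0.0020331611609954864 0.07069841763217491
0.0009585490050361099 0.07655462875492865
0.0007126754596267285 0.07209710183973587
rail line pts [ 0.55099924 -0.05921489] [ 0.54939204 -0.05448024]
```

View pics/t8b.png

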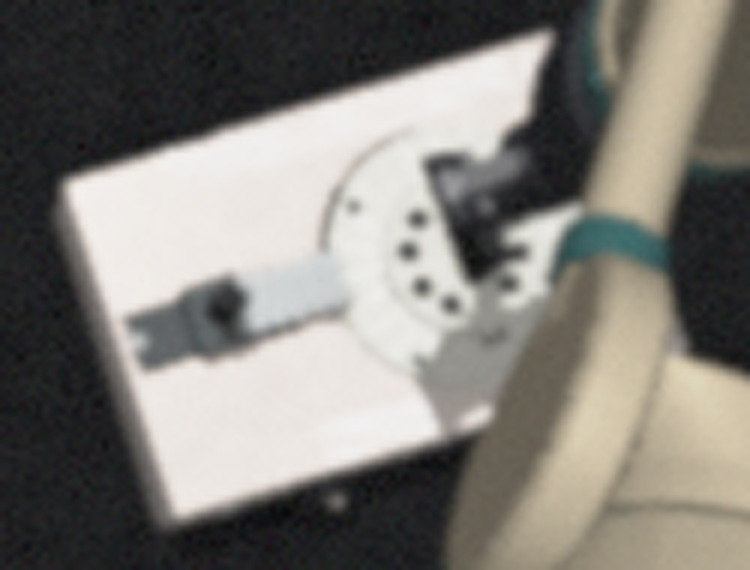

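```bash
python3 - <<'E'
from m import *
st=telemetry.get_state(); go(.5495,-.0565,.15,18.75,st)
E
```

```text
step [7.6, -106.5, 9.8, -0.3, 0.02, 1.81]
```

Emit:
servo_tool:
  steps:
    - [2, -30, 0, 0, 0, 1]
    - [5, -70, 0, 0, 0, 1.8]
    - [7.5, -98, 5, 0, 0, 1.8]
    - [7.5, -106.5, 10, -0.2, 0, 1.8]
    - [7.5, -106.5, 10, -0.2, 0, 1.8]
    - [7.5, -106.5, 10, -0.2, 0, 1.8]
    - [7.5, -106.5, 10, -0.2, 0, 1.8]
  hand: 135

```text
clock: 14.7
position: [0.5511, -0.0582, 0.1509]
ee_rot: [0.0, 0.987, 0.162, 0.001]
contact_force: [-0.4, -0.2, 0.1]
width: 0.0404
```

```bash
python3 - <<'E'
from m import *
st=telemetry.get_state();print(st["position"],yaw(st),st["width"]); go(.5495,-.0565,.087,18.75,st)
im,d,K,T,st=snap("wrist","w9");cv2.imwrite("pics/w9b.png",cv2.resize(im[:,:,::-1],(800,600)))
E
```

```text
[ 0.55107133 -0.05822294  0.15085292] (np.float64(18.700875053877663), array([ 2.1e-03, -2.0e-04, -1.0e+00])) 0.04038727433164115
step [-1.1, -2.2, 63.8, 0.05, -0.11, -0.05]
```

View pics/w9b.png

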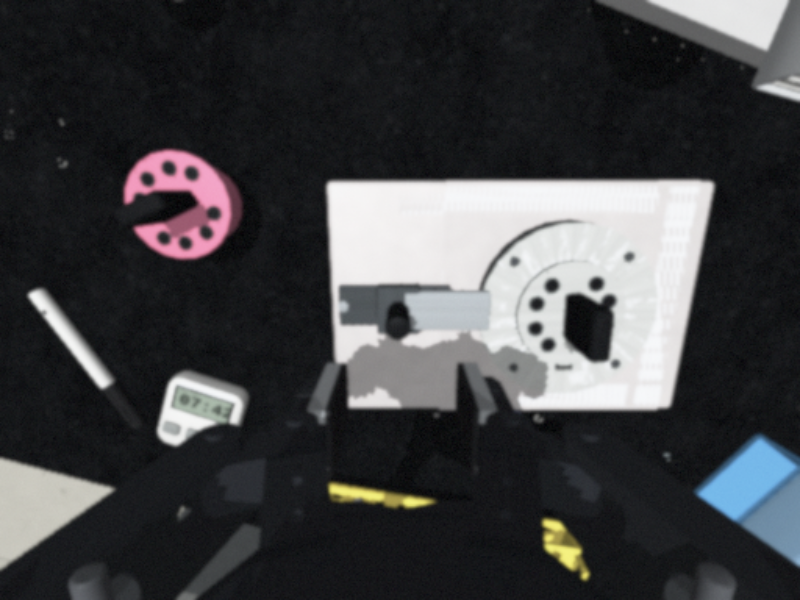

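The knob at (397,325) lies between the open fingers. Now I'll descend and grip it lightly.

Emit:
servo_tool:
  steps:
    - [-1.3, -2, 15, 0, 0, 0]
    - [-1.3, -2, 32, 0, 0, 0]
    - [-1.3, -2, 48, 0, 0, 0]
    - [-1.3, -2, 58, 0, 0, 0]
    - [-1.3, -2, 63, 0, 0, 0]
    - [-1.3, -2, 63, 0, 0, 0]
    - [-1.3, -2, 63, 0, 0, 0]

```text
clock: 15.45
position: [0.5492, -0.0557, 0.0884]
ee_rot: [0.0, 0.987, 0.163, 0.001]
contact_force: [0.5, -0.2, -0.3]
width: 0.0401
```

Emit:
servo_tool:
  steps:
    - [0, 0, 0, 0, 0, 0]
    - [0, 0, 0, 0, 0, 0]
    - [0, 0, 0, 0, 0, 0]
    - [0, 0, 0, 0, 0, 0]
    - [0, 0, 0, 0, 0, 0]
    - [0, 0, 0, 0, 0, 0]
  hand: 255
  grip_force: 30

```text
clock: 16.05
position: [0.5487, -0.0554, 0.0881]
ee_rot: [-0.0, 0.987, 0.163, 0.001]
contact_force: [0.3, -0.6, 1.7]
width: 0.0001
```

```bash
python3 - <<'E'
from m import *
st=telemetry.get_state();print(st["position"],yaw(st),st["width"],st["contact_force"])
E
```

```text
[ 0.54870937 -0.05542049  0.08813724] (np.float64(18.76015323361371), array([ 1.9e-03,  5.0e-04, -1.0e+00])) 6.751070643500885e-05 [ 0.31703539 -0.55251069  1.65574463]
```

The jaws closed to 0, so they missed the knob. I'll look again.

```bash
python3 - <<'E'
from m import *
im,d,K,T,st=snap("wrist","w10");cv2.imwrite("pics/w10b.png",cv2.resize(im[:,:,::-1],(800,600)))
im,d,K,T,_=snap("side","s10");cv2.imwrite("pics/s10b.png",cv2.resize(im[90:230,160:330,::-1],(680,560),interpolation=2))
print(proj([[.5495,-.0565,.113]],K,T))
E
```

```text
[[245.11534949 147.62036135]]
```

View pics/w10b.png

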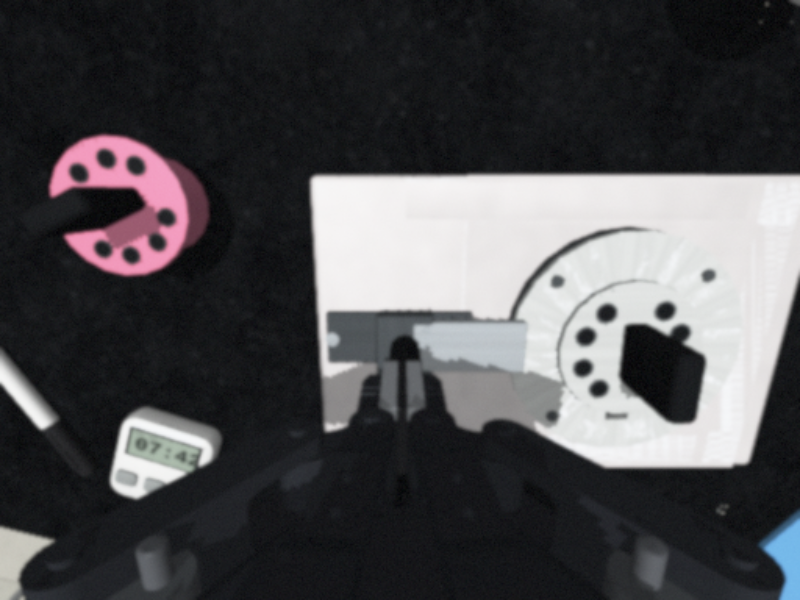

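View pics/s10b.png

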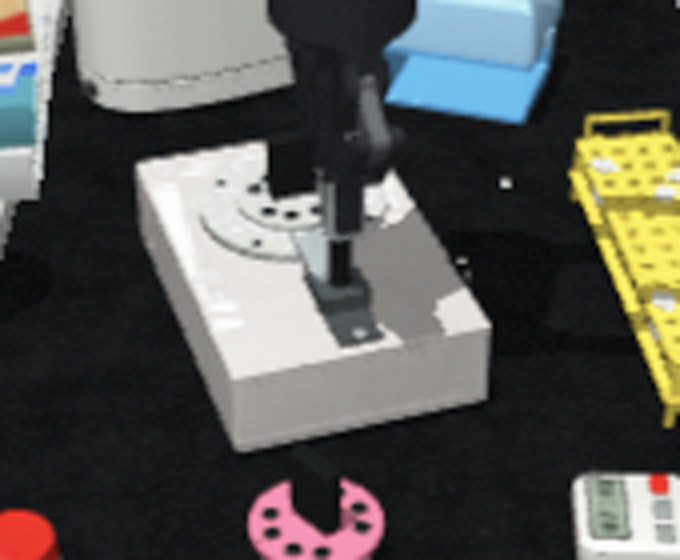

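```bash
python3 - <<'E'
from m import *
st=telemetry.get_state(); K,T=campose("wrist",st); z=np.load("pics/w10.npz"); C=cloud(z["d"],K,T)
for v in range(208,262,4): print(v,C[v,258].round(4), z["im"][v,258])
print("tcp px",proj([st["position"],st["position"]+[0,0,.019]],K,T), st["position"])
for n in ["w7","w9"]:
    pass
Ks,Ts=campose("side"); print("side tcp px",proj([st["position"]],Ks,Ts),proj([[.5495,-.0565,.088]],Ks,Ts)); Cs=cloud(np.load("pics/s10.npz")["d"],Ks,Ts)
for v in range(130,166,3): print(v,Cs[v,243].round(4),Cs[v,246].round(4))
E
```

```text
208 [ 0.5605 -0.0526  0.0782] [85 91 94]
212 [ 0.5575 -0.0536  0.0777] [84 88 91]
216 [ 0.5569 -0.0538  0.0841] [15 14 18]
220 [ 0.5566 -0.0538  0.091 ] [ 9 12 14]
224 [ 0.5567 -0.0537  0.0984] [14 19 18]
228 [ 0.5567 -0.0537  0.1049] [14 13 18]
232 [ 0.5598 -0.0526  0.1184] [27 28 29]
236 [ 0.5599 -0.0526  0.1239] [27 27 29]
240 [ 0.5597 -0.0526  0.1286] [29 28 30]
244 [ 0.5595 -0.0526  0.1328] [26 27 29]
248 [ 0.5603 -0.0523  0.1388] [25 27 29]
252 [ 0.5595 -0.0526  0.1413] [23 22 26]
256 [ 0.5596 -0.0525  0.1454] [23 20 24]
260 [ 0.5594 -0.0526  0.1486] [24 24 28]
tcp px [[256.42599397 229.55658799]
 [256.38996781 241.88016445]] [ 0.54872371 -0.05540908  0.08816153]
side tcp px [[245.54683315 157.31736434]] [[245.20084433 157.09311451]]
130 [ 0.5532 -0.0372  0.1691] [ 0.5468 -0.0177  0.181 ]
133 [ 0.5534 -0.039   0.1608] [ 0.5468 -0.0154  0.1755]
136 [ 0.5536 -0.048   0.1479] [ 0.5469 -0.0173  0.1672]
139 [ 0.5537 -0.0462  0.1416] [ 0.5473 -0.0428  0.1438]
142 [ 0.5538 -0.0473  0.1334] [ 0.5473 -0.0424  0.1366]
145 [ 0.5539 -0.0492  0.1246] [ 0.5473 -0.0416  0.1296]
148 [ 0.5539 -0.0479  0.1178] [ 0.5474 -0.0456  0.1193]
151 [ 0.5541 -0.051   0.1079] [ 0.5475 -0.0499  0.1086]
154 [ 0.5542 -0.0506  0.1003] [ 0.5476 -0.0504  0.1005]
157 [ 0.5542 -0.0489  0.0936] [ 0.5476 -0.0493  0.0933]
160 [ 0.5544 -0.0531  0.0825] [ 0.5477 -0.0504  0.0844]
163 [ 0.5543 -0.0446  0.0805] [ 0.5477 -0.0444  0.0807]
```

```bash
python3 - <<'E'
from m import *
m=cams.camera_model("wrist"); K=np.array(m["camera_matrix"]); T=np.array(m["tool_from_camera"])
for n in ["w1","w7","w9","w10","w4"]:
    z=np.load(f"pics/{n}.npz"); C=cloud(z["d"],K,T)
    M=(z["d"]>0)&(np.abs(C[...,0])<.025)&(np.abs(C[...,1])<.065)&(C[...,2]>-.075)&(C[...,2]<.012)
    P=C[M]; print(n,M.sum())
    for lo in np.arange(-.07,.01,.008):
        q=P[(P[:,2]>=lo)&(P[:,2]<lo+.008)]
        if len(q): print("  z",round(lo,3),len(q),"x",q[:,0].min().round(3),q[:,0].max().round(3),"y-",np.sort(np.abs(q[:,1]))[[0,-1]].round(3))
E
```

```text
w1 3979
  z -0.07 1016 x -0.01 0.012 y- [0.042 0.057]
  z -0.062 938 x -0.012 0.012 y- [0.042 0.057]
  z -0.054 800 x -0.011 0.012 y- [0.042 0.057]
  z -0.046 520 x -0.011 0.012 y- [0.042 0.055]
  z -0.038 28 x -0.008 0.008 y- [0.042 0.043]
w7 3988
  z -0.07 821 x -0.01 0.015 y- [0.012 0.042]
  z -0.062 684 x -0.012 0.012 y- [0.012 0.026]
  z -0.054 540 x -0.011 0.012 y- [0.012 0.026]
  z -0.046 448 x -0.01 0.012 y- [0.012 0.026]
  z -0.038 359 x -0.01 0.012 y- [0.012 0.026]
  z -0.03 103 x -0.01 0.011 y- [0.012 0.019]
w9 3970
  z -0.07 902 x -0.011 0.014 y- [0.02  0.046]
  z -0.062 583 x -0.011 0.012 y- [0.02  0.034]
  z -0.054 595 x -0.011 0.012 y- [0.02  0.034]
  z -0.046 493 x -0.011 0.012 y- [0.02  0.034]
  z -0.038 377 x -0.011 0.012 y- [0.02  0.033]
  z -0.03 96 x -0.01 0.011 y- [0.02  0.027]
w10 6660
  z -0.07 645 x -0.012 0.015 y- [0.   0.03]
  z -0.062 566 x -0.011 0.012 y- [0.    0.014]
  z -0.054 423 x 0.007 0.012 y- [0.    0.014]
  z -0.046 357 x 0.006 0.012 y- [0.    0.014]
  z -0.038 282 x 0.006 0.012 y- [0.    0.014]
  z -0.03 38 x 0.011 0.012 y- [0.    0.007]
  z -0.022 54 x 0.003 0.008 y- [0.    0.008]
  z -0.014 94 x 0.002 0.009 y- [0.    0.008]
  z -0.006 80 x 0.002 0.008 y- [0.    0.008]
  z 0.002 2595 x -0.012 0.017 y- [0.    0.056]
w4 8724
  z -0.07 753 x -0.009 0.014 y- [0.005 0.035]
  z -0.062 649 x -0.011 0.012 y- [0.005 0.019]
  z -0.054 443 x -0.011 0.012 y- [0.005 0.019]
  z -0.046 404 x -0.009 0.012 y- [0.001 0.019]
  z -0.038 1281 x -0.014 0.015 y- [0.    0.019]
  z -0.03 139 x 0.011 0.015 y- [0.    0.012]
  z -0.022 94 x 0.012 0.015 y- [0.    0.006]
  z -0.014 76 x 0.011 0.015 y- [0.    0.006]
  z -0.006 73 x 0.011 0.015 y- [0.    0.006]
  z 0.002 3650 x -0.02 0.025 y- [0.    0.034]
```

The depth data explain the miss. The real fingertips end about 26 mm behind the reported TCP, so the fingers closed just above the knob top. I'll open and go about 26 mm lower, watching the force.

Emit:
servo_tool:
  steps:
    - [0, 0, -6, 0, 0, 0]
    - [0, 0, -10, 0, 0, 0]
    - [0, 0, -10, 0, 0, 0]
    - [0, 0, -10, 0, 0, 0]
    - [0, 0, -10, 0, 0, 0]
    - [0, 0, -10, 0, 0, 0]
  hand: 135

```text
clock: 16.75
position: [0.5484, -0.0554, 0.0977]
ee_rot: [-0.0, 0.987, 0.163, 0.001]
contact_force: [-0.5, 0.1, 0.6]
width: 0.0405
```

```bash
python3 - <<'E'
from m import *
st=telemetry.get_state();print(st["position"],yaw(st),st["width"],st["contact_force"]); go(.5499,-.0562,.061,18.75,st)
E
```

```text
[ 0.54839864 -0.055403    0.09772508] (np.float64(18.758186135236922), array([ 1.2e-03,  6.0e-04, -1.0e+00])) 0.040488461542518124 [-0.54920722  0.14716205  0.61206854]
step [1.1, 1.2, 36.7, -0.01, -0.07, 0.01]
```

Emit:
servo_tool:
  steps:
    - [1, 1, 5, 0, 0, 0]
    - [1, 1, 10, 0, 0, 0]
    - [1, 1, 15, 0, 0, 0]
    - [1, 1, 20, 0, 0, 0]

```text
clock: 17.15
position: [0.5496, -0.056, 0.0772]
ee_rot: [-0.0, 0.987, 0.163, 0.0]
contact_force: [0.0, 0.3, -0.5]
width: 0.0402
```

Emit:
servo_tool:
  steps:
    - [0, 0, 4, 0, 0, 0]
    - [0, 0, 8, 0, 0, 0]
    - [0, 0, 12, 0, 0, 0]
    - [0, 0, 16, 0, 0, 0]
    - [0, 0, 16, 0, 0, 0]

```text
clock: 17.65
position: [0.5495, -0.056, 0.0613]
ee_rot: [-0.0, 0.987, 0.163, 0.0]
contact_force: [-0.5, 0.9, 0.4]
width: 0.0405
```

Emit:
servo_tool:
  steps:
    - [0, 0, 0, 0, 0, 0]
    - [0, 0, 0, 0, 0, 0]
    - [0, 0, 0, 0, 0, 0]
    - [0, 0, 0, 0, 0, 0]
    - [0, 0, 0, 0, 0, 0]
    - [0, 0, 0, 0, 0, 0]
  hand: 255
  grip_force: 25

```text
clock: 18.25
position: [0.5501, -0.0561, 0.0622]
ee_rot: [-0.0, 0.987, 0.163, 0.001]
contact_force: [-0.1, -0.0, 1.9]
width: 0.013
```

```bash
python3 - <<'E'
from m import *
im,d,K,T,st=snap("wrist","w11");cv2.imwrite("pics/w11b.png",cv2.resize(im[:,:,::-1],(800,600)))
print(st["position"],yaw(st),st["width"],st["contact_force"])
E
```

```text
[ 0.55013469 -0.05611557  0.06217991] (np.float64(18.757882748722945), array([ 2.2e-03,  4.0e-04, -1.0e+00])) 0.012997062490370338 [-0.0826265  -0.02707615  1.92844123]
```

View pics/w11b.png

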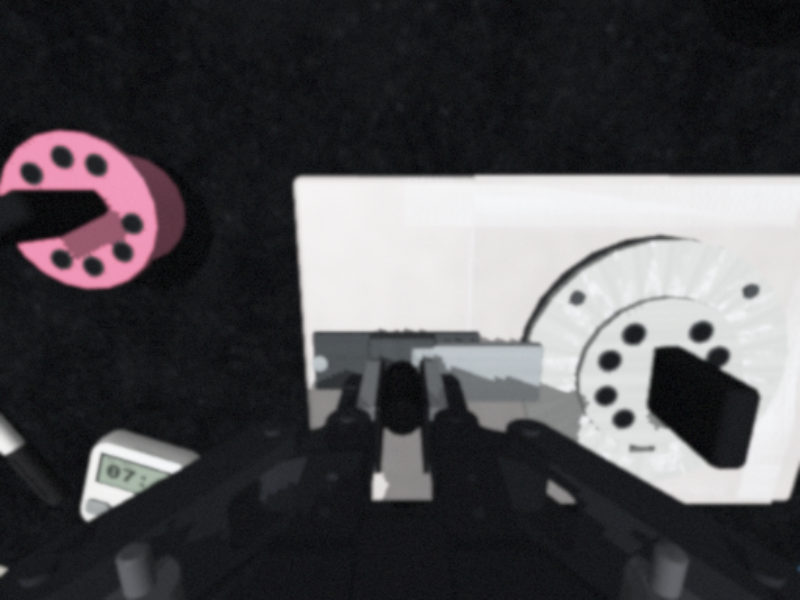

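The knob is gripped (width 13 mm). Now I'll slide it along tool +y, which is heater −y.

Emit:
servo_tool:
  steps:
    - [0, 2, -0.5, 0, 0, 0]
    - [0, 5, -0.5, 0, 0, 0]
    - [0, 8, -0.5, 0, 0, 0]
    - [0, 11, -0.5, 0, 0, 0]

```text
clock: 18.7
position: [0.5535, -0.0663, 0.0622]
ee_rot: [-0.0, 0.987, 0.163, 0.001]
contact_force: [1.3, 3.2, -1.7]
width: 0.0127
```

Emit:
servo_tool:
  steps:
    - [0, 3, 0, 0, 0, 0]
    - [0, 6, 0, 0, 0, 0]
    - [0, 9, 0, 0, 0, 0]
    - [0, 11, 0, 0, 0, 0]

```text
clock: 19.1
position: [0.5572, -0.0771, 0.0623]
ee_rot: [-0.0, 0.987, 0.163, 0.001]
contact_force: [1.2, 3.0, -2.9]
width: 0.0125
```

Emit:
servo_tool:
  steps:
    - [0, 0.7, 0, 0, 0, 0]
    - [0, 1.4, 0, 0, 0, 0]

```text
clock: 19.3
position: [0.5575, -0.0782, 0.0623]
ee_rot: [-0.0, 0.987, 0.163, 0.001]
contact_force: [1.8, 3.1, -4.2]
width: 0.0124
```

```bash
python3 - <<'E'
from m import *
st=telemetry.get_state();R_=q2R(st["ee_rot"]); print(st["position"],"slid",R_.T@(st["position"]-np.array([.5501,-.0561,.0622]))*1000,st["width"],"Ftool",R_.T@st["contact_force"])
E
```

```text
[ 0.55754328 -0.07823741  0.06227176] slid [-0.06757009 23.35513931 -0.07301826] 0.0124390735794731 Ftool [ 2.64826013 -2.36297175  4.16880705]
```

Emit:
servo_tool:
  steps:
    - [0, 0.5, 0, 0, 0, 0]
    - [0, 1, 0, 0, 0, 0]
    - [0, 1.2, 0, 0, 0, 0]

```text
clock: 19.6
position: [0.5579, -0.0793, 0.0623]
ee_rot: [-0.0, 0.987, 0.163, 0.001]
contact_force: [2.3, 3.1, -5.8]
width: 0.0122
```

Emit:
servo_tool:
  steps:
    - [0, 0.5, 0, 0, 0, 0]
    - [0, 1, 0, 0, 0, 0]

```text
clock: 19.8
position: [0.5579, -0.0795, 0.0623]
ee_rot: [-0.001, 0.987, 0.163, 0.001]
contact_force: [3.1, 6.6, -4.2]
width: 0.0128
```

Emit:
servo_tool:
  steps:
    - [0, 0.4, 0, 0, 0, 0]
    - [0, 0.8, 0, 0, 0, 0]

```text
clock: 20.0
position: [0.5579, -0.0795, 0.0623]
ee_rot: [-0.002, 0.987, 0.163, 0.001]
contact_force: [1.9, 7.3, -3.5]
width: 0.0128
```

```bash
python3 - <<'E'
from m import *
st=telemetry.get_state();R_=q2R(st["ee_rot"]); print(st["position"],"slid",R_.T@(st["position"]-np.array([.5501,-.0561,.0622]))*1000,st["width"],"Ftool",R_.T@st["contact_force"])
im,d,K,T,st=snap("wrist","w12");cv2.imwrite("pics/w12b.png",cv2.resize(im[:,:,::-1],(800,600)))
E
```

```text
[ 0.55790888 -0.07948282  0.06226672] slid [-0.10840881 24.65173271 -0.13978359] 0.012775794239546162 Ftool [ 4.11466468 -6.312739    3.49218484]
```

View pics/w12b.png

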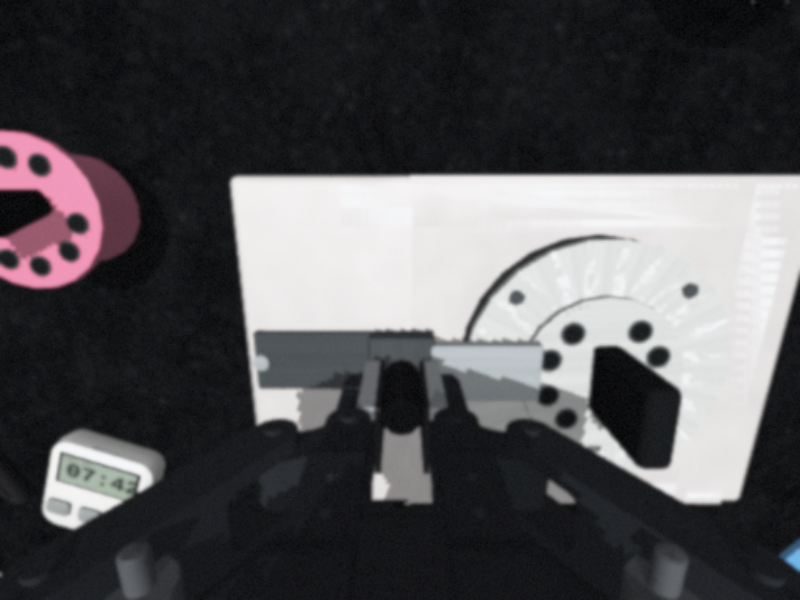

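The latch stopped after 24.7 mm with the force rising. The plate end at (540,375) now overlaps the rim. I'll press slightly further to confirm the end stop.

Emit:
servo_tool:
  steps:
    - [0, 0.6, 0, 0, 0, 0]
    - [0, 1.2, 0, 0, 0, 0]
    - [0, 1.2, 0, 0, 0, 0]

```text
clock: 20.35
position: [0.5579, -0.0795, 0.0622]
ee_rot: [-0.003, 0.987, 0.162, 0.0]
contact_force: [1.7, 9.3, -3.7]
width: 0.0128
```

```bash
python3 - <<'E'
from m import *
st=telemetry.get_state();R_=q2R(st["ee_rot"]); print(st["position"],"slid",R_.T@(st["position"]-np.array([.5501,-.0561,.0622]))*1000,st["width"],"Ftool",R_.T@st["contact_force"])
E
```

```text
[ 0.55788681 -0.07946375  0.06223644] slid [-0.11404482 24.62644975 -0.16009666] 0.01278494042524945 Ftool [ 4.56693887 -8.20058572  3.70953153]
```

It's a hard stop. I'll relax the push slightly, open and retreat.

Emit:
servo_tool:
  steps:
    - [0, -0.8, 0, 0, 0, 0]
    - [0, -1.6, 0, 0, 0, 0]

```text
clock: 20.55
position: [0.5579, -0.0795, 0.0623]
ee_rot: [-0.001, 0.987, 0.163, 0.001]
contact_force: [2.1, 4.1, -5.6]
width: 0.0129
```

Emit:
servo_tool:
  steps:
    - [0, 0, 0, 0, 0, 0]
    - [0, 0, 0, 0, 0, 0]
    - [0, 0, 0, 0, 0, 0]
    - [0, 0, 0, 0, 0, 0]
    - [0, 0, 0, 0, 0, 0]
  hand: 150

```text
clock: 21.05
position: [0.5583, -0.0811, 0.0627]
ee_rot: [0.0, 0.987, 0.163, 0.001]
contact_force: [-0.3, 1.1, -0.7]
width: 0.0352
```

```bash
python3 - <<'E'
from m import *
im,d,K,T,st=snap("wrist","w13");cv2.imwrite("pics/w13b.png",cv2.resize(im[:,:,::-1],(800,600)))
R_=q2R(st["ee_rot"]); print(st["position"],"slid",R_.T@(st["position"]-np.array([.5501,-.0561,.0622]))*1000,st["width"],"Ftool",R_.T@st["contact_force"])
E
```

```text
[ 0.55829563 -0.08105844  0.06265067] slid [-0.26071915 26.26853828 -0.43729173] 0.03521364306673767 Ftool [ 0.04128413 -1.18165818  0.70200982]
```

View pics/w13b.png

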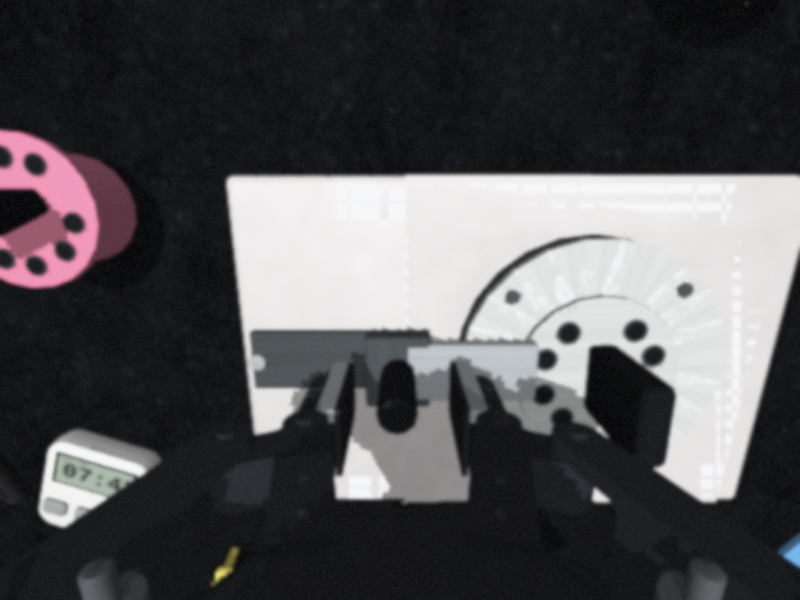

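Jaws are clear of the knob on both sides, at (335) and (465) around (397,390). Next I'll retreat upward.

Emit:
servo_tool:
  steps:
    - [0, 0, -10, 0, 0, 0]
    - [0, 0, -30, 0, 0, 0]
    - [0, 0, -60, 0, 0, 0]
    - [0, 0, -90, 0, 0, 0]
    - [-20, 0, -115, 0, 0, 0]
    - [-50, 0, -120, 0, 0, 0]
    - [-60, 0, -120, 0, 0, 0]
    - [-60, 0, -120, 0, 0, 0]

```text
clock: 21.9
position: [0.5002, -0.1002, 0.1829]
ee_rot: [-0.0, 0.987, 0.162, 0.001]
contact_force: [-0.9, -0.2, 0.2]
width: 0.0352
```

```bash
python3 - <<'E'
from m import *
im,d,K,T,st=snap("wrist","w14");cv2.imwrite("pics/w14b.png",cv2.resize(im[:,:,::-1],(800,600))); print(st["position"],st["contact_force"],st["clock"])
def rep(C,n):
    m=(np.hypot(C[...,0]-.558,C[...,1]+.08)<.02)&(C[...,2]>.108)&(C[...,2]<.12); print(n,"knob top",m.sum(),C[m].mean(0).round(4))
    m=(np.hypot(C[...,0]-.581,C[...,1]+.16)<.033)&(C[...,2]>.05)&(C[...,2]<.078);print(n,"rim z",np.percentile(C[m][:,2],[10,50,90]).round(4))
rep(cloud(d,K,T),"wrist")
for n in ["side","top"]:
    im,d,K,T,_=snap(n,n+"14"); rep(cloud(d,K,T),n)
    if n=="side": cv2.imwrite("pics/s14b.png",cv2.resize(im[90:230,160:330,::-1],(680,560),interpolation=2))
E
```

```text
[ 0.50024361 -0.10016001  0.18292672] [-0.88261002 -0.18821048  0.15786203] 21.9
wrist knob top 189 [ 0.5584 -0.0793  0.1119]
wrist rim z [0.0696 0.0705 0.0716]
side knob top 25 [ 0.5579 -0.0771  0.1117]
side rim z [0.0693 0.0711 0.0742]
top knob top 24 [ 0.5565 -0.0801  0.1112]
top rim z [0.0669 0.0697 0.0727]
```

View pics/w14b.png

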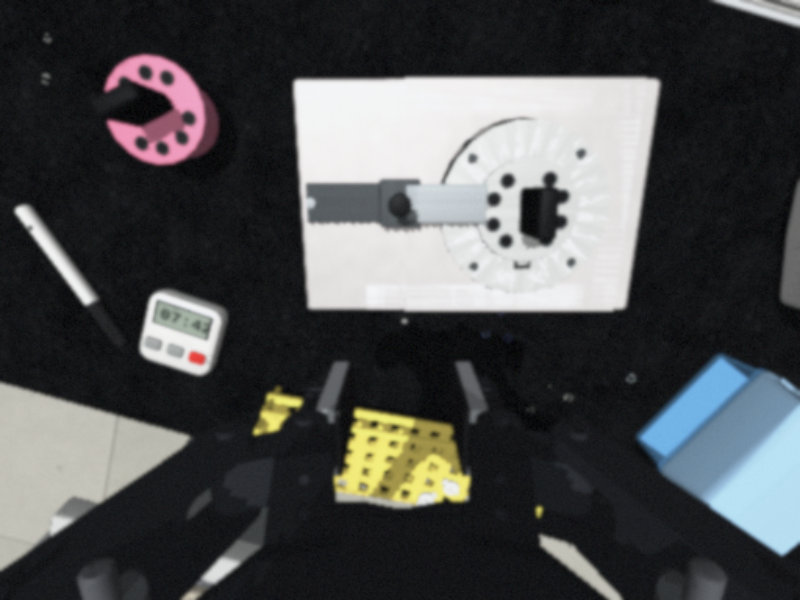

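View pics/s14b.png

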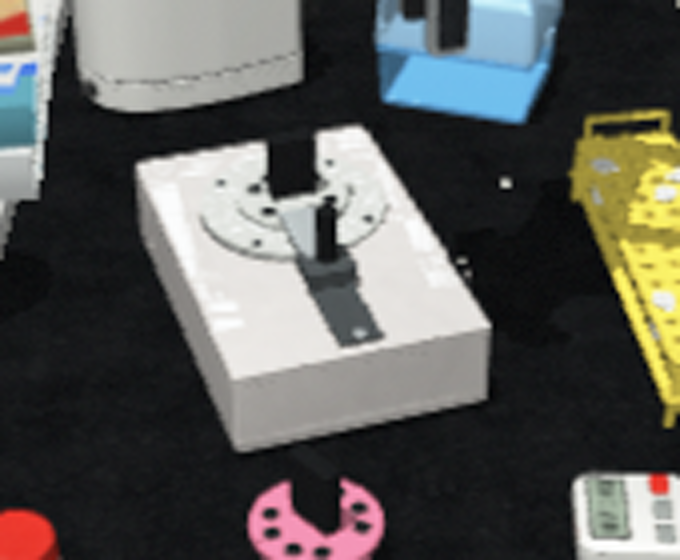

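```bash
python3 - <<'E'
from rig import sign_off, telemetry
print(telemetry.get_state()["contact_force"]); print(sign_off())
E
```

```text
[-0.16836708 -0.29038478  0.09583916]
the job is handed in; nothing more can be done
None
```

The aluminium block is fully home in the heater pocket, and the latch is over its rim against its end stop. I handed the job in at about 22 s with the gripper open and clear of everything.

- **Insertion:** I measured the pocket's real position and slot direction with the wrist camera. The block then went down with no contact force beyond its own weight, so no shuffling was needed. It was home at tool height 0.0758 m, as computed from the grasp.
- **Seating check:** The rim top measured 70.5 mm from the wrist camera and the surface was level; 70 mm is fully home. The reading was the same after latching.
- **Latch:** It slid 24.6 mm with about 2 to 3 N along the slide. It then stopped hard and did not move under about 8 N. The knob's movement in the pictures agrees with 24.6 mm, and the plate lies over the rim, short of the fin. The latch's exact starting travel (0 to 4 mm) was not measured, so full travel is inferred from the hard stop.
- **What disagreed:** My first grip on the knob closed on nothing. Depth images showed the fingertips end about 26 mm behind the reported TCP. I went that much lower and the second grip held.

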